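# Lay a cleaned spindle shaft on its V-cradle and chock it

## Task

Take the cleaned round shaft off the sloping drain rack and lay it gently, without dropping it, level in the two Vs of the low cradle, between the end plates. Then chock it so that it cannot roll out: pass the chock rod through the brass-ringed eyelet in the cradle's left end plate, along the front of the shaft and out through the eyelet in the other end plate, until the rod's square grip is home against the plate. Let go of both and leave the small things round about where they stand.

Things in the scene. Friction and masses are not known exactly. Their poses are not given: they have to be found in the camera images.
- shaft_center (a point): centre of the bright steel round shaft, 26 mm in diameter, 120 mm long, about 0.35 kg; x along its axis. It starts in the drain rack, sloping 35 degrees from level, high end away from the robot, on two V rests (10 mm wide, 38 mm either side of its centre) with a stop at its low end; free at mid-length to 33 mm either side.
- shaft: the same shaft; origin at its centre, x along its axis, pointing to the end that is high at the start
- rack: fixed drain rack, grey rests on a blue base of 150x70 mm, origin at the base's centre on the bench; the shaft slopes up towards its +x; the shaft's centre starts 78 mm above the origin. (Room: a solid stand taller than the bench begins to the right of the bench at x > 0.4, y < -0.25 m: draw the arm in to about 0.45 m from the base axis before swinging past it.)
- cradle: fixed light-grey V-cradle, base 84x160x8 mm, origin under its middle; y along where the shaft shall lie (+y = left end), -x the low front. Two grey V supports 10 mm wide, 40 mm either side of the middle, flanks at 30 degrees, low in front, rising behind to 62 mm above the bench. End plates 6 mm thick (68 to 74 mm from the middle), 72 mm tall, from 38 mm in front of the middle to 26 mm behind.
- cradle_seat (a point): where the shaft's centre is when it lies in the Vs: over the cradle's middle, 50 mm above the bench, midway between the end plates (8 mm free at either end of the shaft); axes as the cradle's
- eyelet_left (a point): centre of the round eyelet (18 mm wide, 2 mm chamfer, brass ring round it) at the outer face of the left end plate, 56 mm above the bench, 23 mm in front of the shaft's axis; the hole runs along the cradle's y; axes as the cradle's
- eyelet_right (a point): centre of the equal eyelet at the outer face of the right end plate, 148 mm from the left one along -y of the cradle; axes as the cradle's
- chock_grip (a point): centre of the chock rod's dark steel square grip, 50 mm long, 20x20 mm, orange grooves; x points to the rod's tip. The rod is aluminium, 10 mm in diameter, from 25 mm to its tapered tip at 191 mm. About 0.2 kg, balances inside the grip; lies level on the bench, axis 10 mm up. Home, this point is 25 mm outside the left plate's outer face and the tip 18 mm out of the right plate.
- chock_tip (a point): the end of the chock rod's tip, on its axis; x points out of the tip
- chock: the chock rod as a whole; origin and axes as chock_grip
- dropper: small brown dropper bottle, 30 mm across, 92 mm tall; stands loose on the bench, to be left alone; origin at its underside
- weight: yellowish knob weight, 36 mm across, 46 mm tall; stands loose on the bench, to be left alone; origin at its underside
- loupe: black standing loupe, 40 mm across, 40 mm tall; stands loose on the bench, to be left alone; origin at its underside
- tape: roll of brown tape, 92 mm across, 48 mm tall; stands loose on the bench, to be left alone; origin at its underside
- keys: light block with upright hex keys, 36x60 mm, 82 mm tall; stands loose on the bench, to be left alone; origin at its underside

How it is judged (in metres and radians):
On the way, in this order (a step that is already met when the one before it is completed fails the run):
1. the shaft lies released in both Vs of the cradle (x of shaft_center in the frame of cradle_seat between -0.004 and 0.004 m and y of shaft_center in the frame of cradle_seat between -0.01 and 0.01 m and z of shaft_center in the frame of cradle_seat between -0.003 and 0.004 m and angle between the x axis of shaft and the y axis of cradle, either way round below 0.06 rad and contact force between the fingers and shaft below 0.1 N and linear speed of shaft below 0.02 m/s), for 0.2 s.
2. the chock rod is threaded through both eyelets, its grip home against the left plate (x of shaft_center in the frame of cradle_seat between -0.004 and 0.004 m and y of shaft_center in the frame of cradle_seat between -0.01 and 0.01 m and z of shaft_center in the frame of cradle_seat between -0.003 and 0.004 m and angle between the x axis of shaft and the y axis of cradle, either way round below 0.06 rad and y of chock_tip in the frame of eyelet_right between -0.035 and -0.008 m and x of chock_tip in the frame of eyelet_right between -0.01 and 0.01 m and z of chock_tip in the frame of eyelet_right between -0.01 and 0.01 m and x of chock_grip in the frame of eyelet_left between -0.012 and 0.012 m and z of chock_grip in the frame of eyelet_left between -0.012 and 0.012 m and y of chock_grip in the frame of eyelet_left between 0.02 and 0.037 m), for 0.2 s.
At the end, for the whole second after the job is handed in: Shaft in the Vs: centre within 4 mm across, 10 mm along, -3/+4 mm in height of the seat, axis within 0.06 rad of the cradle's. Chock rod through both eyelets: tip 8 to 35 mm out of the right plate, grip within 12 mm of the left plate. Both released and at rest (all of step 2 and contact force between the fingers and shaft below 0.1 N and linear speed of each of shaft, chock below 0.02 m/s and contact force between the fingers and chock below 0.1 N); the robot touches nothing.
It fails at once if the shaft is dropped or thrown into the cradle (faster than 0.5 m/s within 60 mm of its seat) (distance between shaft_center and cradle_seat below 0.06 m and linear speed of shaft above 0.5 m/s).
It fails at once if one of the small loose things round about is moved more than 30 mm (distance of any of dropper, weight, loupe, tape, keys from where it was at the start of the episode above 0.03 m).
It also fails if it takes over 64 s, if anything falls off the work surface, if the arm or the gripper's body presses on something with over 40 N, if the wrist force passes 120 N, or if a joint passes its speed limit or range.

## Robot

A 7-joint arm with a two-finger parallel gripper is mounted at the origin on a cart in front of the work surface, level with it; the furniture and walls round the work are solid. World frame = base frame: x ahead of the robot, y to its left, z up, the work surface at z = 0. Lengths are in m, angles in degrees, forces in N, time in s.
With the tool pointing down it reaches from about 0.425 to 0.825 m from the base axis. Payload 3.6 kg.
Tool frame: the origin (TCP) lies midway between the tips of the shut fingers; the grasp point (between the pads) lies 19 mm behind it; y points along the fingers, x is the direction in which the jaws open and shut, and the axes are right-handed (so a half turn about y gives the same grasp; the last joint's range is limited). The gripper opens to 93 mm and grips with 3 to 60 N. Pads are 15 mm wide; open, the fingers measure 128 mm over their backs; the gripper's body (75 mm by 188 mm) begins 65 mm behind the grasp point.
Start: joints at [64.544, 35.231, -0.722, 81.555, 0.464, 63.22, -2.315], TCP at [0.264, -0.594, 0.219] pointing down, gripper open.
Joint ranges: [-178.69, 178.69], [-17.37, 117.87], [-77.05, 75.6], [15.02, 138.74], [-78.02, 258.01], [0.78, 113.62], [-162.83, 162.83]. Speed limits (degrees/s): [159.86, 159.86, 180, 180, 180, 180, 180].

## Interface

Orientations are given as a 3x3 rotation matrix whose columns are the frame's x, y, z axes.
In Python, from cell import robot, viewer gives the robot as it stands.
- The arm moves only by the tool move_arm, never from a script. Its arguments are lists of equal length, an entry for each row: "twist": the turn, a rotation vector about the tool's x, y, z in units of 5 degrees (1.0 is 5 degrees), a list of three; "translation": the shift along the tool's x, y, z in units of 40 mm (1.0 is 40 mm), a list of three; "claw": the opening, from 0 (shut) to 1 (fully open). A call has 1 to 12 rows; each row shifts and turns the commanded pose from where the row before left it, along the tool's axes as they then stand; what a row does not reach is not made up. A row lasts 1/12 s, in which the tool goes at most 41.7 mm and 7.16 degrees, less where a joint would pass 70% of its speed; a pose out of reach is approached as far as the arm can. A call is refused whole if a number of a shift passes 1 or a number of a turn 1, either way. A call with a gripper value outside its range is refused whole. The fingers move at their own pace and stop on an object; "squeeze" is the grip in N (left out, the last holds). Time passes only in rows, so rows that do not move let the fingers close. It gives the time, the measured TCP pose, the force and the opening at its end, in the units of the state.
- robot.get_state(): the state, without advancing time (a new reading comes with each control period).
- viewer.snapshot(name): name is "side" or "top" or "wrist"; returns a dict with "image" (480x640x3 uint8, red, green, blue), "range_z" (480x640 float32, m along the optical axis (not along the pixel's ray), 0 where there is no reading), "fx", "fy", "cx", "cy" (pixels), "rvec" (rotation vector, rad) and "tvec" (3), from world to camera coordinates, as OpenCV has them. Camera axes: x right, y down, z forward; pixel columns grow to the right and rows downward; lengths in m; the calibration is good to about 2 mm. A picture is of the moment at which its call begins.
- robot.sign_off(): hands the job in, once; it reports no verdict.
Trained networks look in the newest picture that a camera, given by its name, has taken for a name from the list of things; names that differ only in an ending like _2 or _b are one class to them, and where a whole thing is asked for, a point or a joint stands for the part that bears it (a point fixed in the world has none). Each returns a list of dicts, best first, with "p" (0 to 1); they miss things now and then, are a little off and sometimes report something else, mostly with a low value. They report only what shows in the picture. A call takes as long as a camera call.
- viewer.spot_in(name, camera): "position" ([column, row] in pixels, amid what is visible of it).
- viewer.cut_out(name, camera): "pixels" (480x640 bool, what is visible of it) and "position" ([column, row] in pixels, amid what is visible of it).
- viewer.landmark_of(name, camera): "position" ([column, row] in pixels: a listed point, or the origin of a listed thing).
The state is a dict: "clock": time; "joint_positions": joint angles; "joint_velocities": joint speeds; "joint_efforts": joint torques, N m; "position": TCP position; "orientation": TCP orientation; "contact_force": force on the tool from outside, world axes, zero at the start; "ft_torque": the same for the moment, N m; "gripper_width": finger opening in m.
Only numpy, scipy, OpenCV 4.12 (cv2) and the standard library are available. Lean on these libraries where they do the work, as an engineer would, in place of code of your own. Each camera call takes 0.05 s, during which the arm holds its last target. There are 200 camera calls.

## Working session

There is one attempt and no reset: what is moved stays moved. The work goes in short steps, Python scripts to look and compute and a tool call to move; the robot and the scene stay as the last step left them, time stands still between calls to the robot, and variables do not carry over. Pictures are saved under pics/ and viewed, about 8 in all and at most 12, crops included, and the job is handed in when it is done.

Besides the shell and the picture viewer there is one more tool, called after "Call:" by a JSON object that holds its "api" and its "payload". move_arm: Moves the arm, as the interface text tells. Its arguments: {"type":"object","properties":{"twist":{"type":"array"},"translation":{"type":"array"},"claw":{"type":"array"},"squeeze":{"type":"number"}},"required":["twist","translation","claw"]}

```bash
ls; mkdir -p pics; cat > h.py <<'E'
import numpy as np, cv2
from cell import robot, viewer
def cam(s):
    R=cv2.Rodrigues(np.array(s['rvec'],float))[0]; return R,np.array(s['tvec'],float).ravel()
def ray(s,p):
    R,t=cam(s); d=R.T@np.array([(p[0]-s['cx'])/s['fx'],(p[1]-s['cy'])/s['fy'],1.]); return -R.T@t,d
def atz(s,p,z):
    o,d=ray(s,p); return o+d*(z-o[2])/d[2]
def cloud(s,mask=None):
    Z=s['range_z']; m=(Z>0) if mask is None else (mask&(Z>0))
    v,u=np.nonzero(m); z=Z[v,u]; R,t=cam(s)
    P=np.stack([(u-s['cx'])/s['fx']*z,(v-s['cy'])/s['fy']*z,z],1); return (P-t)@R
def save(s,n): cv2.imwrite('pics/'+n,s['image'][:,:,::-1])
E
python3 - <<'E'
from h import *
np.set_printoptions(precision=4,suppress=True)
st=robot.get_state(); print(st)
for c in ['top','side','wrist']:
    s=viewer.snapshot(c); save(s,c+'0.png'); R,t=cam(s); print(c,-R.T@t,R[2])
    for n in ['shaft_center','rack','cradle','cradle_seat','eyelet_left','eyelet_right','chock_grip','chock_tip','dropper','weight','loupe','tape','keys']:
        r=viewer.landmark_of(n,c)
        if r:
            p=r[0]['position']; u,v=int(round(p[0])),int(round(p[1]))
            z0={'shaft_center':.078,'cradle_seat':.05,'eyelet_left':.056,'eyelet_right':.056,'chock_grip':.01,'chock_tip':.01}.get(n,0)
            print(n,[(round(q['p'],2),np.round(q['position'])) for q in r[:2]],atz(s,p,z0))
im=[cv2.imread('pics/%s0.png'%c) for c in ['top','side']]
E
```

```text
pics
{'clock': 0.0, 'joint_positions': array([64.5439, 35.288 , -0.7229, 81.6413,  0.4645, 63.2198, -2.3164]), 'joint_velocities': array([ 0.0817, -0.012 , -0.0524,  0.0753,  0.0423, -0.0328,  0.1115]), 'joint_efforts': array([ -0.0004, -45.893 ,   0.2091, -16.5745,  -0.061 ,   0.0206,
         0.0003]), 'position': array([ 0.2634, -0.5934,  0.2175]), 'orientation': array([[ 0.4058, -0.0011,  0.914 ],
       [-0.914 ,  0.0023,  0.4058],
       [-0.0026, -1.    , -0.    ]]), 'contact_force': array([-0.9331,  0.5836,  0.0341]), 'ft_torque': array([-0.0222,  0.0233,  0.0197]), 'gripper_width': 0.09308766175643046}
top [0.484  0.1697 1.0099] [ 0.1568 -0.0073 -0.9876]
shaft_center [(0.57, array([202., 296.]))] [0.5308 0.4036 0.078 ]
rack [(0.59, array([213., 299.]))] [0.5287 0.4002 0.    ]
cradle [(0.73, array([410., 308.]))] [0.5057 0.0093 0.    ]
cradle_seat [(0.65, array([447., 330.])), (0.62, array([414., 309.]))] [ 0.4636 -0.0513  0.05  ]
eyelet_left [(0.89, array([372., 310.]))] [0.5026 0.0902 0.056 ]
eyelet_right [(0.84, array([446., 330.])), (0.58, array([340., 169.]))] [ 0.463  -
[... 708 characters left out ...]
e_seat [(0.8, array([294., 167.]))] [0.5001 0.0161 0.05  ]
eyelet_left [(0.69, array([321., 182.]))] [0.5005 0.0889 0.056 ]
eyelet_right [(0.63, array([282., 138.]))] [ 0.4558 -0.0552  0.056 ]
chock_grip [(0.88, array([386., 222.]))] [0.4734 0.2345 0.01  ]
chock_tip [(0.81, array([344., 293.]))] [0.6606 0.2674 0.01  ]
dropper [(0.6, array([307., 314.]))] [0.7335 0.2363 0.    ]
weight [(0.59, array([270., 272.]))] [0.7052 0.1235 0.    ]
loupe [(0.6, array([344., 331.])), (0.46, array([326., 182.]))] [0.7203 0.3115 0.    ]
tape [(0.81, array([202., 268.]))] [0.7807 0.0122 0.    ]
keys [(0.56, array([250., 313.]))] [0.7981 0.1531 0.    ]
wrist [ 0.3392 -0.5607  0.3841] [-0.2719 -0.1203 -0.9548]
```

View pics/top0.png

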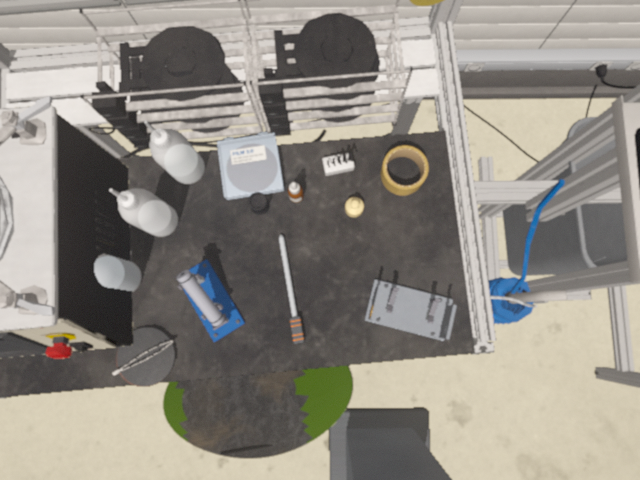

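View pics/side0.png

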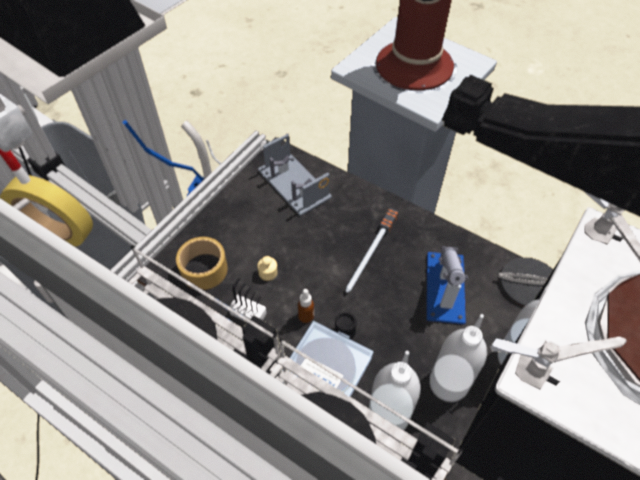

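```bash
python3 - <<'E'
from h import *
np.set_printoptions(precision=4,suppress=True)
for c in ['top','side']:
    s=viewer.snapshot(c)
    r=viewer.cut_out('shaft',c)
    P=cloud(s,r[0]['pixels']);print(c,'shaft',r[0]['p'],len(P),P.mean(0))
    w=np.linalg.svd(P-np.median(P,0),full_matrices=False)[2][0];print(' axis',w,np.percentile((P-P.mean(0))@w,[2,98]))
    r=viewer.cut_out('chock',c)
    P=cloud(s,r[0]['pixels']);print(c,'chock',r[0]['p'],len(P),P.mean(0));P=P[P[:,2]<.04]
    w=np.linalg.svd(P-np.median(P,0),full_matrices=False)[2][0];print(' axis',w,np.degrees(np.arctan2(w[1],w[0])))
    A=cloud(s)
    # cradle end plates tops: z ~ .072
    m=(abs(A[:,0]-.5)<.09)&(abs(A[:,1]-.015)<.12)&(abs(A[:,2]-.072)<.004)
    Q=A[m]
    Q1=Q[Q[:,1]>.03];Q2=Q[Q[:,1]<0]
    for q in (Q1,Q2): print(' plate top',len(q),q.mean(0),q.min(0),q.max(0))
    m=(abs(A[:,0]-.53)<.13)&(abs(A[:,1]-.405)<.09)&(A[:,2]>.006)&(A[:,2]<.02)
    Q=A[m][:,:2].astype(np.float32)
    print(' rack base',cv2.minAreaRect(Q))
E
```

```text
top shaft 0.66 640 [0.5299 0.2451 0.0158]
 axis [-0.9848 -0.1685  0.042 ] [-0.1161  0.0852]
top chock 0.9 723 [0.5305 0.2452 0.0153]
 axis [-0.9847 -0.1697  0.0391] -170.22421790262024
 plate top 120 [0.5154 0.0842 0.0721] [0.4853 0.0728 0.0686] [0.5458 0.0948 0.0757]
 plate top 137 [ 0.4783 -0.0525  0.072 ] [ 0.4475 -0.0628  0.068 ] [ 0.5091 -0.0421  0.0759]
 rack base ((0.5300992131233215, 0.4167653024196625), (0.15613515675067902, 0.2592698037624359), 89.9124984741211)
side shaft 0.84 494 [0.5399 0.4118 0.0954]
 axis [0.7193 0.4549 0.5251] [-0.0715  0.0408]
side chock 0.78 564 [0.5293 0.2478 0.0153]
 axis [ 0.9869  0.1594 -0.024 ] 9.173301887528815
 plate top 101 [0.5166 0.0859 0.0711] [0.4828 0.0738 0.0681] [0.5474 0.097  0.0754]
 plate top 96 [ 0.4794 -0.0506  0.0713] [ 0.4475 -0.0612  0.0681] [ 0.512  -0.0406  0.0756]
 rack base ((0.5010517239570618, 0.45204293727874756), (0.15000925958156586, 0.17437949776649475), 30.985082626342773)
```

```bash
python3 - <<'E'
from h import *
A=np.vstack([cloud(viewer.snapshot(c)) for c in ['top','side']])
xs=np.arange(0,1.0,.1); ys=np.arange(-.8,.8,.1)
print('rows x, cols y from -.8')
for x in xs:
    o=[]
    for y in ys:
        m=(A[:,0]>=x)&(A[:,0]<x+.1)&(A[:,1]>=y)&(A[:,1]<y+.1)
        o.append('%5.2f'%np.percentile(A[m,2],98) if m.sum()>5 else '  .  ')
    print('%.1f'%x,' '.join(o))
E
```

```text
rows x, cols y from -.8
0.0 -0.94 -0.94 -0.94 -0.94 -0.94 -0.95  0.00  0.20  0.21  0.00 -0.94 -0.95   .     .   -0.95 -0.94
0.1 -0.94 -0.94 -0.94 -0.94 -0.94 -0.94  0.00  0.00  0.00  0.00 -0.28 -0.28 -0.28 -0.28   .   -0.95
0.2 -0.94 -0.94 -0.94 -0.94 -0.94 -0.94 -0.95 -0.94 -0.94 -0.25 -0.27 -0.28 -0.27 -0.26   .   -0.94
0.3 -0.94 -0.94 -0.94 -0.94 -0.94 -0.94 -0.94 -0.94 -0.94  0.00  0.00  0.00  0.01  0.02  0.00  0.00
0.4 -0.94 -0.94 -0.94 -0.94  0.27 -0.19  0.02  0.07  0.06  0.00  0.02  0.06  0.02  0.31  0.31  0.16
0.5 -0.19 -0.19   .    0.14  0.31  0.34  0.02  0.06  0.07  0.00  0.02  0.08  0.12  0.37  0.36   .  
0.6 -0.20 -0.21 -0.27 -0.20  0.21  0.39  0.02  0.00  0.00  0.01  0.01  0.00  0.17  0.31  0.35   .  
0.7 -0.28 -0.09  0.17  0.33  0.42  0.42  0.02  0.05  0.05  0.07  0.07  0.04  0.68  0.70  0.36  0.32
0.8 -0.55   .    0.02  0.11  0.28  0.31  0.02  0.05  0.22  0.22  0.22  0.22  0.68  0.70  0.31   .  
0.9 -0.43 -0.34 -0.20  0.13   .     .    0.02  0.46  0.42  0.17  0.22  0.17  0.17  0.17 -0.02 -0.02
```

Call:
{"api": "move_arm", "payload": {"twist": [[0,0,0],[0,0,0],[0,0,0],[0,0,0],[0,0,0]], "translation": [[-1,-0.5,0],[-1,-0.5,0],[-1,-0.5,0],[-1,-0.5,0],[-0.9,0,0]], "claw": [1,1,1,1,1]}}

```text
clock: 2.92
position: [0.1889, -0.4252, 0.2965]
orientation: [[0.406, 0.003, 0.914], [-0.914, -0.007, 0.406], [0.007, -1.0, 0.0]]
contact_force: [-0.2, -0.2, 0.6]
gripper_width: 0.0932
```

Call:
{"api": "move_arm", "payload": {"twist": [[0,0,0],[0,0,0],[0,0,0],[0,-1,0],[0,-1,0],[0,-1,0],[0,-1,0],[0,-1,0],[0,-1,0],[0,-1,0],[0,-1,0],[0,-1,0]], "translation": [[-0.3,-1,0],[-0.3,-1,0],[0,-0.6,0],[-0.04,0,0.97],[-0.04,0,0.97],[-0.04,0,0.97],[-0.04,0,0.97],[-0.04,0,0.97],[-0.04,0,0.97],[-0.04,0,0.97],[-0.04,0,0.97],[-0.04,0,0.97]], "claw": [0.5,0.5,0.5,0.5,0.5,0.5,0.5,0.5,0.5,0.5,0.5,0.5]}}

```text
clock: 3.92
position: [0.4153, -0.1552, 0.3971]
orientation: [[0.935, 0.001, 0.356], [-0.356, -0.0, 0.935], [0.001, -1.0, 0.0]]
contact_force: [-0.3, 1.1, -0.2]
gripper_width: 0.0461
```

Call:
{"api": "move_arm", "payload": {"twist": [[0,0,0],[0,0,0],[0,0,0],[0,0,0],[0,0,0],[0,0,0],[0,0,0],[0,0,0]], "translation": [[0.07,0.3,0.93],[0.07,0.3,0.93],[0.07,0.3,0.93],[0.07,0.3,0.93],[0.07,0.3,0.93],[0.07,0.3,0.93],[0.07,0.3,0.93],[0,0,0]], "claw": [1,1,1,1,1,1,1,1]}}

```text
clock: 4.58
position: [0.5259, 0.088, 0.3106]
orientation: [[0.937, -0.003, 0.348], [-0.348, 0.006, 0.937], [-0.005, -1.0, 0.005]]
contact_force: [-0.2, -0.3, 0.2]
gripper_width: 0.0921
```

```bash
cat > look.py <<'E'
from h import *
import sys,os
np.set_printoptions(precision=4,suppress=True)
def look(name,items,png=None):
    s=viewer.snapshot(name)
    if png: save(s,png)
    Z=dict(shaft_center=.078,cradle_seat=.05,eyelet_left=.056,eyelet_right=.056,chock_grip=.01,chock_tip=.01)
    for n in items:
        r=viewer.landmark_of(n,name)
        for q in r[:2]: print(n,round(q['p'],2),np.round(q['position']),atz(s,q['position'],Z.get(n,0)))
    return s
E
python3 - <<'E'
from look import *
s=look('wrist',['cradle_seat','eyelet_left','eyelet_right'],'w1.png')
A=cloud(s)
m=(abs(A[:,0]-.5)<.09)&(abs(A[:,1]-.015)<.12)&(abs(A[:,2]-.072)<.003);Q=A[m]
L=[]
for q in (Q[Q[:,1]>.03],Q[Q[:,1]<.0]):
    r=cv2.minAreaRect(q[:,:2].astype(np.float32)); print(len(q),q.mean(0),r); L.append(q)
E
```

```text
cradle_seat 0.59 [322. 260.] [0.5054 0.0136 0.05  ]
eyelet_left 0.59 [299. 202.] [0.5053 0.0889 0.056 ]
eyelet_right 0.91 [310. 318.] [ 0.4664 -0.0488  0.056 ]
357 [0.5172 0.0845 0.0713] ((0.5172312259674072, 0.0844915509223938), (0.006867757998406887, 0.06374477595090866), 74.39990234375)
299 [ 0.4798 -0.0521  0.0712] ((0.4796353578567505, -0.052287161350250244), (0.007833747193217278, 0.06339234113693237), 76.13211059570312)
```

View pics/w1.png

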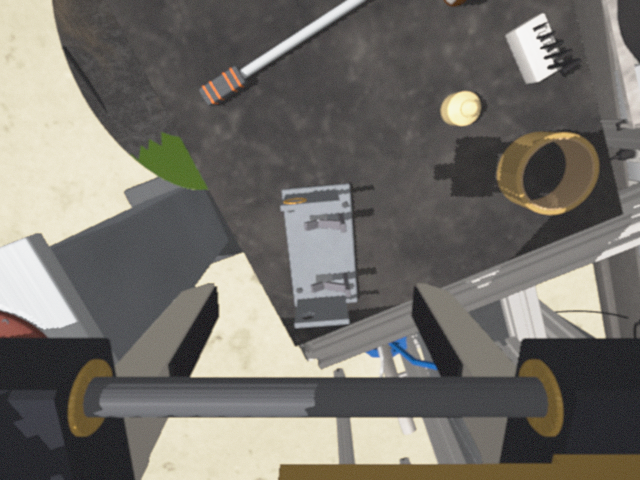

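Call:
{"api": "move_arm", "payload": {"twist": [[0,0,0],[0,0,0],[0,0,0],[0,0,0],[0,0.9,0],[0,0.9,0],[0,0.9,0],[0,0.9,0],[0,0,0],[0,0,0],[0,0,0],[0,0,0]], "translation": [[-0.29,-0.12,0.9],[-0.29,-0.12,0.9],[-0.29,-0.12,0.9],[-0.29,-0.12,0.9],[0,0,0],[0,0,0],[0,0,0],[0,0,0],[-0.55,-0.12,0.75],[-0.55,-0.12,0.75],[-0.55,-0.12,0.75],[-0.55,-0.12,0.75]], "claw": [1,1,1,1,1,1,1,1,1,1,1,1]}}

```text
clock: 5.78
position: [0.5433, 0.3777, 0.353]
orientation: [[0.773, 0.002, 0.634], [-0.634, -0.0, 0.773], [0.002, -1.0, 0.001]]
contact_force: [0.3, 0.0, -0.2]
gripper_width: 0.0929
```

Call:
{"api": "move_arm", "payload": {"twist": [[0,0.9,0],[0,0.9,0],[0,0.9,0],[0,0.9,0],[0,0,0],[0,0,0]], "translation": [[0,0,0],[0,0,0],[0,0,0],[0,0,0],[0,0,0],[0,0,0]], "claw": [1,1,1,1,1,1]}}

```text
clock: 6.28
position: [0.5428, 0.3772, 0.3523]
orientation: [[0.543, 0.001, 0.84], [-0.84, -0.0, 0.543], [0.001, -1.0, 0.001]]
contact_force: [0.9, 0.0, -0.1]
gripper_width: 0.0927
```

```bash
python3 - <<'E'
from look import *
s=look('wrist',['shaft_center','rack'],'w2.png')
r=viewer.cut_out('shaft','wrist'); m=r[0]['pixels']; print(r[0]['p'],m.sum())
P=cloud(s,m); P=P[(P[:,2]>.03)&(P[:,2]<.15)]
# fit cylinder r=.013
from scipy.optimize import least_squares
def f(p):
    a=np.array([np.cos(p[3])*np.cos(p[2]),np.cos(p[3])*np.sin(p[2]),np.sin(p[3])])
    d=P-np.array([p[0],p[1],p[4]]); d=d-np.outer(d@a,a); return np.linalg.norm(d,axis=1)-.013
o=least_squares(f,[*P.mean(0)[:2],.56,.6,P.mean(0)[2]-.013],loss='soft_l1',f_scale=.002)
p=o.x;a=np.array([np.cos(p[3])*np.cos(p[2]),np.cos(p[3])*np.sin(p[2]),np.sin(p[3])]);c=np.array([p[0],p[1],p[4]])
t=(P-c)@a; print('yaw,slope',np.degrees(p[2:4]),'rms',np.std(o.fun),len(P)); lo,hi=np.percentile(t,[1,99]); print('ends',c+a*lo,c+a*hi,hi-lo,'mid',c+a*(lo+hi)/2)
A=cloud(s);hsv=cv2.cvtColor(s['image'],cv2.COLOR_RGB2HSV)
B=cloud(s,(abs(hsv[:,:,0].astype(int)-110)<12)&(hsv[:,:,1]>150));B=B[(B[:,2]<.04)&(abs(B[:,0]-.53)<.13)&(abs(B[:,1]-.41)<.1)];print(cv2.minAreaRect(B[:,:2].astype(np.float32)),np.median(B[:,2]))
print(robot.get_state()['joint_positions'])
E
```

```text
shaft_center 0.97 [283. 186.] [0.5299 0.412  0.078 ]
shaft_center 0.25 [288. 178.] [0.5397 0.4119 0.078 ]
rack 0.94 [291. 180.] [0.5277 0.4061 0.    ]
rack 0.42 [490. 116.] [0.7348 0.2337 0.    ]
0.8 1819
yaw,slope [31.4914 34.9432] rms 0.002153494154932052 1810
ends [0.4891 0.3825 0.0451] [0.5706 0.4324 0.1118] 0.11652442535617008 mid [0.5299 0.4074 0.0784]
((0.5282174944877625, 0.4062885642051697), (0.14936156570911407, 0.06938891857862473), 31.279590606689453) 0.007328404074148238
[ -25.9597   33.2602  -21.4813   65.4586   11.6726   83.2689 -102.6141]
```

View pics/w2.png

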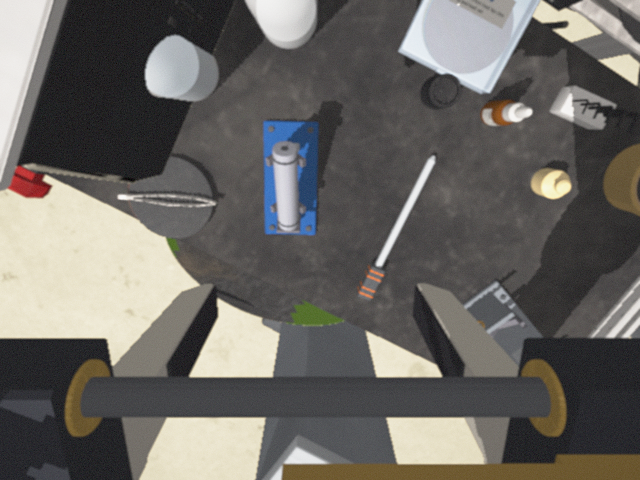

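```bash
cat > plan.py <<'E'
import numpy as np
from scipy.spatial.transform import Rotation as Ro
def down(xyaw): # tool pointing down, jaw x at yaw
    a=np.radians(xyaw); x=np.array([np.cos(a),np.sin(a),0]); y=np.array([0,0,-1.]); return np.stack([x,y,np.cross(x,y)],1)
def delta(st,p,R):
    R0=st['orientation']; print('shift/40mm in tool axes now',np.round(R0.T@(np.array(p)-st['position'])/.04,2),'twist/5deg',np.round(np.degrees(Ro.from_matrix(R0.T@R).as_rotvec())/5,2),'shift in target axes',np.round(R.T@(np.array(p)-st['position'])/.04,2))
E
python3 - <<'E'
from look import *; from plan import *
R=down(-58.6)@Ro.from_euler('x',35,degrees=True).as_matrix(); c=np.array([.5295,.4072,.078])
tcp=c+.019*R[:,1]; print(R,tcp); st=robot.get_state()
pre=tcp-.1*R[:,1]; print(pre); delta(st,pre,R)
A=np.vstack([cloud(viewer.snapshot(n)) for n in ['top','side','wrist']])
for nm,q in [('grasp',tcp),('pre',pre)]:
    L=(A-q)@R
    m=(abs(L[:,0])<.13)&(abs(L[:,2])<.06)&(L[:,1]<-.06)&(L[:,1]>-.2); B=A[m]; print(nm,len(B)); 
    if len(B): print(B.min(0),B.max(0),L[m].min(0),L[m].max(0))
    m=(abs(L[:,0])<.075)&(abs(L[:,0])>.02)&(abs(L[:,2])<.02)&(L[:,1]<.0)&(L[:,1]>-.1);print('fingers',m.sum(), A[m][:5])
m=(A[:,2]>.05)&(A[:,2]<.3)&(A[:,0]>.35)&(A[:,0]<.75)&(A[:,1]>.44);print('miny',[ (x,A[m&(abs(A[:,0]-x)<.025)][:,1].min()) for x in np.arange(.4,.75,.05)])
E
```

```text
[[ 0.521   0.4896  0.6992]
 [-0.8536  0.2988  0.4268]
 [ 0.     -0.8192  0.5736]] [0.5388 0.4129 0.0624]
[0.4898 0.383  0.1444]
shift/40mm in tool axes now [-0.81  5.18 -1.04] twist/5deg [ 7.    0.3  -0.09] shift in target axes [-0.78  3.64 -3.84]
grasp 0
fingers 0 []
pre 0
fingers 0 []Traceback (most recent call last):
  File "<stdin>", line 11, in <module>
    return umr_minimum(a, axis, None, out, keepdims, initial, where)
ValueError: zero-size array to reduction operation minimum which has no identity
```

Call:
{"api": "move_arm", "payload": {"twist": [[1,0.04,0],[1,0.04,0],[1,0.04,0],[1,0.04,0],[1,0.04,0],[1,0.04,0],[1,0.04,0],[0,0,0],[0,0,0],[0,0,0],[0,0,0],[0,0,0]], "translation": [[0,0,0],[0,0,0],[0,0,0],[0,0,0],[0,0,0],[0,0,0],[0,0,0],[-0.15,0.6,-0.77],[-0.15,0.6,-0.77],[-0.15,0.6,-0.77],[-0.15,0.6,-0.77],[-0.15,0.6,-0.77]], "claw": [0.9,0.9,0.9,0.9,0.9,0.9,0.9,0.9,0.9,0.9,0.9,0.9]}}

```text
clock: 7.63
position: [0.4844, 0.376, 0.1909]
orientation: [[0.524, 0.477, 0.706], [-0.852, 0.294, 0.434], [-0.0, -0.828, 0.56]]
contact_force: [0.5, 0.3, -0.2]
gripper_width: 0.0836
```

Call:
{"api": "move_arm", "payload": {"twist": [[0,0,0],[0,0,0]], "translation": [[0,0,0],[0,0,0]], "claw": [0.9,0.9]}}

```text
clock: 7.8
position: [0.4889, 0.379, 0.1961]
orientation: [[0.524, 0.483, 0.702], [-0.852, 0.3, 0.43], [-0.003, -0.823, 0.569]]
contact_force: [0.7, 0.9, 0.0]
gripper_width: 0.0838
```

```bash
python3 - <<'E'
from look import *; from plan import *
R=down(-58.6)@Ro.from_euler('x',35,degrees=True).as_matrix(); c=np.array([.5295,.4072,.078])
st=robot.get_state(); print(st['position'],st['joint_positions'],st['contact_force']); delta(st,c+.019*R[:,1],R)
s=look('wrist',['shaft_center'],'w3.png')
E
```

```text
[0.4889 0.379  0.1961] [ -50.5283   23.8346   10.2674  120.8062   49.8088    2.3774 -150.0612] [0.6986 0.9308 0.02  ]
shift/40mm in tool axes now [-0.06  3.61 -0.66] twist/5deg [ 0.07  0.01 -0.06] shift in target axes [-0.07  3.6  -0.68]
```

View pics/w3.png

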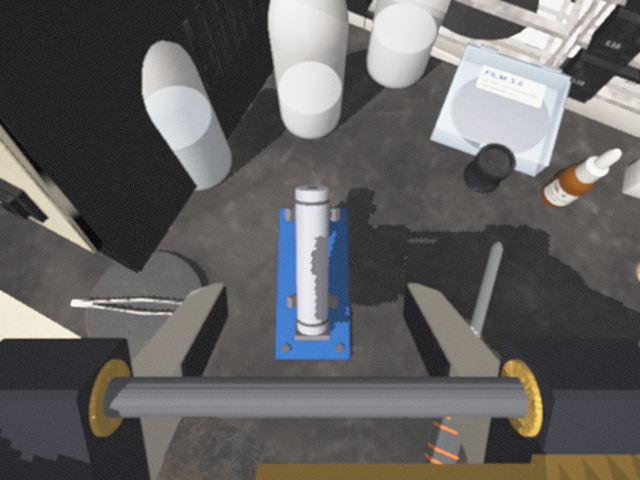

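Call:
{"api": "move_arm", "payload": {"twist": [[-0.85,0,0],[-0.85,0,0],[-0.85,0,0],[-0.85,0,0],[0,0,0],[0,0,0]], "translation": [[0,-0.3,0],[0,-0.3,0],[0,0,0],[0,0,0],[0,0,0],[0,0,0]], "claw": [0.9,0.9,0.9,0.9,0.9,0.9]}}

```text
clock: 8.4
position: [0.4883, 0.3733, 0.2018]
orientation: [[0.514, 0.319, 0.796], [-0.858, 0.194, 0.476], [-0.002, -0.928, 0.374]]
contact_force: [-0.4, -0.0, -0.5]
gripper_width: 0.084
```

```bash
python3 - <<'E'
from look import *; from plan import *
R=down(-58.6)@Ro.from_euler('x',18,degrees=True).as_matrix(); c=np.array([.5295,.4072,.078])
st=robot.get_state(); print(st['position'],st['joint_positions'],st['contact_force']); delta(st,c+.019*R[:,1],R)
s=viewer.snapshot('wrist')
r=viewer.cut_out('shaft','wrist'); m=r[0]['pixels']; print(r[0]['p'],m.sum())
P=cloud(s,m); P=P[(P[:,2]>.03)&(P[:,2]<.15)]
from scipy.optimize import least_squares
ax=lambda p:np.array([np.cos(p[3])*np.cos(p[2]),np.cos(p[3])*np.sin(p[2]),np.sin(p[3])])
def f(p):
    a=ax(p); d=P-np.array([p[0],p[1],p[4]]); d=d-np.outer(d@a,a); return np.linalg.norm(d,axis=1)-.013
o=least_squares(f,[*P.mean(0)[:2],.56,.6,P.mean(0)[2]-.013],loss='soft_l1',f_scale=.002)
p=o.x;a=ax(p);c=np.array([p[0],p[1],p[4]])
t=(P-c)@a; lo,hi=np.percentile(t,[1,99]); print('yaw,slope',np.degrees(p[2:4]),np.std(o.fun),hi-lo,'mid',c+a*(lo+hi)/2)
E
```

```text
[0.4883 0.3733 0.2018] [ -23.5732   26.3625  -25.5393  108.984    34.1986   29.3352 -131.2653] [-0.3923 -0.0422 -0.506 ]
shift/40mm in tool axes now [-0.19  3.84  0.03] twist/5deg [-0.79 -0.09  0.01] shift in target axes [-0.19  3.83  0.3 ]
0.6 4498
yaw,slope [31.3778 34.9203] 0.0014515745628614549 0.11733270358068063 mid [0.5291 0.407  0.0779]
```

Call:
{"api": "move_arm", "payload": {"twist": [[-0.79,-0.09,0],[0,0,0],[0,0,0],[0,0,0],[0,0,0],[0,0,0],[0,0,0],[0,0,0],[0,0,0],[0,0,0],[0,0,0],[0,0,0]], "translation": [[0,0,0],[-0.1,0,0.15],[-0.1,0,0.15],[0,0.5,0],[0,0.5,0],[0,0.5,0],[0,0.5,0],[0,0.5,0],[0,0.5,0],[0,0.2,0],[0,0,0],[0,0,0]], "claw": [0.9,0.9,0.9,0.9,0.9,0.9,0.9,0.9,0.9,0.9,0.9,0.9]}}

```text
clock: 9.5
position: [0.524, 0.4079, 0.0821]
orientation: [[0.526, 0.26, 0.81], [-0.851, 0.158, 0.501], [0.002, -0.952, 0.305]]
contact_force: [1.0, 0.6, 0.1]
gripper_width: 0.0841
```

```bash
python3 - <<'E'
from look import *; from plan import *
R=down(-58.6)@Ro.from_euler('x',18,degrees=True).as_matrix(); c=np.array([.5292,.4071,.078])
st=robot.get_state(); print(st['position'],st['joint_positions'],st['contact_force']); delta(st,c+.019*R[:,1],R)
E
```

```text
[0.524  0.4079 0.0821] [ -29.184    40.0942  -19.131   104.1213   39.7909   24.6386 -135.1011] [0.9653 0.6371 0.1257]
shift/40mm in tool axes now [0.09 0.6  0.07] twist/5deg [0.05 0.07 0.01] shift in target axes [0.09 0.6  0.06]
```

Finish the approach and grip.

Call:
{"api": "move_arm", "payload": {"twist": [[0.05,0.07,0],[0,0,0],[0,0,0],[0,0,0],[0,0,0],[0,0,0],[0,0,0],[0,0,0],[0,0,0],[0,0,0],[0,0,0],[0,0,0]], "translation": [[0.09,0,0.06],[0,0.2,0],[0,0.2,0],[0,0.2,0],[0,0,0],[0,0,0],[0,0,0],[0,0,0],[0,0,0],[0,0,0],[0,0,0],[0,0,0]], "claw": [0.9,0.9,0.9,0.9,0.7,0.5,0.3,0.2,0.2,0.2,0.2,0.2], "squeeze": 25}}

```text
clock: 10.5
position: [0.5348, 0.4091, 0.06]
orientation: [[0.52, 0.264, 0.813], [-0.854, 0.16, 0.494], [0.001, -0.951, 0.309]]
contact_force: [-0.8, -0.1, -0.7]
gripper_width: 0.0349
```

Call:
{"api": "move_arm", "payload": {"twist": [[0,0,0],[0,0,0],[0,0,0],[0,0,0]], "translation": [[0,0,0],[0,0,0],[0,0,0],[0,0,0]], "claw": [0.1,0.1,0.1,0.1], "squeeze": 45}}

```text
clock: 10.83
position: [0.5339, 0.4102, 0.0598]
orientation: [[0.521, 0.263, 0.812], [-0.854, 0.162, 0.495], [-0.001, -0.951, 0.309]]
contact_force: [-2.7, 2.3, 0.2]
gripper_width: 0.0248
```

Call:
{"api": "move_arm", "payload": {"twist": [[0,0,0],[0,0,0],[0,0,0],[0,0,0],[0,0,0],[0,0,0],[0,0,0],[0,0,0]], "translation": [[0,-0.2,0.065],[0,-0.4,0.13],[0,-0.7,0.23],[0,-0.8,0.26],[0,-0.8,0.26],[0,-0.8,0.26],[0,-0.4,0.13],[0,0,0]], "claw": [0.1,0.1,0.1,0.1,0.1,0.1,0.1,0.1]}}

```text
clock: 11.5
position: [0.537, 0.4099, 0.2376]
orientation: [[0.518, 0.271, 0.811], [-0.855, 0.164, 0.491], [0.0, -0.949, 0.316]]
contact_force: [0.9, 0.7, -3.1]
gripper_width: 0.0251
```

```bash
python3 - <<'E'
from look import *; from plan import *
st=robot.get_state(); print(st['position'],st['joint_positions'],st['contact_force'],st['gripper_width'])
s=viewer.snapshot('wrist'); save(s,'w4.png')
r=viewer.cut_out('shaft','wrist'); m=r[0]['pixels']; print(r[0]['p'],m.sum())
R=st['orientation'];P=(cloud(s,m)-st['position'])@R
P=P[(abs(P[:,0])<.03)&(abs(P[:,1]+.019)<.06)&(abs(P[:,2])<.09)]
i=(P[:,2]>-.02)
c=np.polyfit(P[:,2],P[:,1],1); print(len(P),'slope in tool deg',np.degrees(np.arctan(c[0])),P.min(0),P.max(0),np.polyfit(P[:,2],P[:,0],1))
hi=P[P[:,2]>P[:,2].max()-.004]; print('high end',hi.mean(0))
R2=down(-15.3)@Ro.from_euler('x',-17,degrees=True).as_matrix(); delta(st,st['position'],R2); print(R2)
E
```

```text
[0.537  0.4099 0.2376] [ -21.3111   31.0884  -30.7307   93.5429   29.2016   44.1783 -123.2152] [ 0.9425  0.7366 -3.0871] 0.025119786872639608
0.64 12473
12397 slope in tool deg -13.266021713488557 [-0.015  -0.0497 -0.0632] [0.0142 0.     0.0591] [-0.0001  0.0001]
high end [ 0.     -0.033   0.0567]
shift/40mm in tool axes now [0. 0. 0.] twist/5deg [-6.74 -8.83  0.11] shift in target axes [0. 0. 0.]
[[ 0.9646 -0.0771  0.2523]
 [-0.2639 -0.282   0.9224]
 [ 0.     -0.9563 -0.2924]]
```

View pics/w4.png

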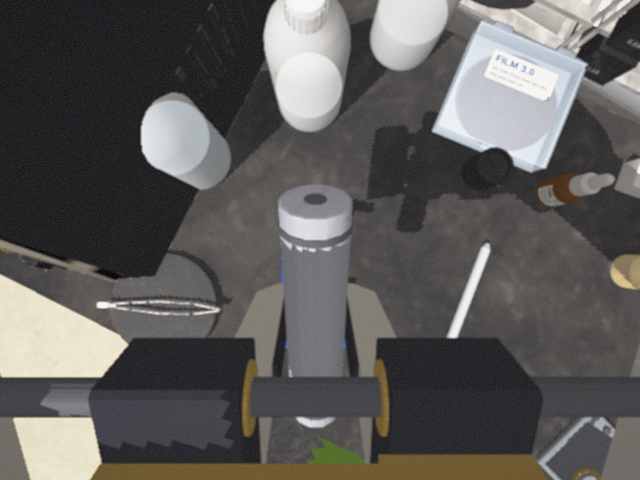

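Call:
{"api": "move_arm", "payload": {"twist": [[0,0,0],[0,0,0],[0,0,0],[0,0,0],[0,0,0],[0,0,0],[-0.75,-0.98,0.01],[-0.75,-0.98,0.01],[-0.75,-0.98,0.01],[-0.75,-0.98,0.01],[-0.75,-0.98,0.01],[-0.75,-0.98,0.01]], "translation": [[0.4,-0.08,-0.24],[0.85,-0.16,-0.49],[0.85,-0.16,-0.49],[0.85,-0.16,-0.49],[0.85,-0.16,-0.49],[0.4,-0.08,-0.24],[0,0,0],[0,0,0],[0,0,0],[0,0,0],[0,0,0],[0,0,0]], "claw": [0.1,0.1,0.1,0.1,0.1,0.1,0.1,0.1,0.1,0.1,0.1,0.1]}}

```text
clock: 12.6
position: [0.5339, 0.2104, 0.2299]
orientation: [[0.87, -0.012, 0.493], [-0.491, -0.118, 0.863], [0.048, -0.993, -0.109]]
contact_force: [-0.3, -0.2, -3.8]
gripper_width: 0.0249
```

Call:
{"api": "move_arm", "payload": {"twist": [[-0.75,-0.98,0.01],[-0.75,-0.98,0.01],[-0.75,-0.98,0.01],[0,0,0]], "translation": [[0,0,0],[0,0,0],[0,0,0],[0,0,0]], "claw": [0.1,0.1,0.1,0.1]}}

```text
clock: 12.93
position: [0.5331, 0.2142, 0.2284]
orientation: [[0.966, -0.088, 0.243], [-0.258, -0.29, 0.922], [-0.011, -0.953, -0.303]]
contact_force: [-0.4, 0.2, -4.6]
gripper_width: 0.0249
```

```bash
cat >> plan.py <<'E'
SEAT=np.array([.504,.0148,.05]); CY=-15.3
def shaftfit():
    from h import cloud,viewer,robot
    from scipy.optimize import least_squares
    s=viewer.snapshot('wrist'); st=robot.get_state(); r=viewer.cut_out('shaft','wrist')
    P=(cloud(s,r[0]['pixels'])-st['position'])@st['orientation']
    P=P[(abs(P[:,0])<.03)&(abs(P[:,1]+.019)<.05)&(P[:,2]<.09)&(P[:,2]>.012)]
    ax=lambda p:np.array([p[2],p[3],1])/np.linalg.norm([p[2],p[3],1])
    def f(p):
        d=P-np.array([p[0],p[1],0]); a=ax(p); d=d-np.outer(d@a,a); return np.linalg.norm(d,axis=1)-.013
    o=least_squares(f,[0,-.019,0,-.3],loss='soft_l1',f_scale=.001); a=ax(o.x); c=np.array([o.x[0],o.x[1],0])
    t=(P-c)@a; e=np.percentile(t,99.5); m=c+a*(e-.06)
    print('p',r[0]['p'],len(P),'std',o.fun.std(),'axis in tool',a,'centre in tool',m,'slope deg',np.degrees(np.arcsin(-a[1])))
    R=st['orientation']; w=R@a; print('world axis',w,'yaw-90',np.degrees(np.arctan2(w[1],w[0]))-90,'slope',np.degrees(np.arcsin(w[2])),'centre',st['position']+R@m)
    return a,m,st,s
E
python3 - <<'E'
from look import *; from plan import *
a,m,st,s=shaftfit(); print(st['position'],st['joint_positions'],st['orientation'])
R2=down(CY)@Ro.from_euler('x',-17,degrees=True).as_matrix(); delta(st,SEAT+[0,0,.1]+.019*R2[:,1],R2)
E
```

```text
p 0.93 8607 std 0.0024906602608434953 axis in tool [-0.0043 -0.2856  0.9583] centre in tool [-0.001  -0.0179  0.0008] slope deg 16.597364721463563
world axis [ 0.2579  0.966  -0.0165] yaw-90 -14.94546331519085 slope -0.9458152139638889 centre [0.5341 0.2195 0.246 ]
[0.5333 0.2133 0.2292] [ -8.0825  39.5423 -41.0874  83.1551  32.9709  83.9497 -69.6953] [[ 0.965  -0.0867  0.2475]
 [-0.2622 -0.2888  0.9208]
 [-0.0083 -0.9534 -0.3015]]
shift/40mm in tool axes now [ 0.61  3.86 -4.15] twist/5deg [ 0.11  0.05 -0.09] shift in target axes [ 0.6   3.82 -4.18]
```

Call:
{"api": "move_arm", "payload": {"twist": [[0.11,0.05,-0.09],[0,0,0],[0,0,0],[0,0,0],[0,0,0],[0,0,0],[0,0,0],[0,0,0]], "translation": [[0,0,0],[0.05,0.3,-0.4],[0.12,0.7,-0.8],[0.12,0.7,-0.8],[0.12,0.7,-0.8],[0.12,0.7,-0.8],[0.08,0.72,-0.58],[0,0,0]], "claw": [0.1,0.1,0.1,0.1,0.1,0.1,0.1,0.1]}}

```text
clock: 13.7
position: [0.5001, 0.0003, 0.1341]
orientation: [[0.96, -0.085, 0.266], [-0.279, -0.292, 0.915], [-0.0, -0.953, -0.304]]
contact_force: [-1.4, -1.7, -4.1]
gripper_width: 0.0253
```

```bash
python3 - <<'E'
from look import *; from plan import *
a,m,st,s=shaftfit(); save(s,'w5.png'); print(st['position'],st['joint_positions'])
R2=down(CY)@Ro.from_euler('x',-17,degrees=True).as_matrix(); delta(st,SEAT+[0,0,.05]+.019*R2[:,1],R2)
# check cradle plates again
A=cloud(s); m=(abs(A[:,0]-.504)<.07)&(abs(A[:,1]-.015)<.11)&(abs(A[:,2]-.0715)<.003);Q=A[m]
for q in (Q[Q[:,1]>.03],Q[Q[:,1]<0]):
    if len(q)>20: print(len(q),q.mean(0),cv2.minAreaRect(q[:,:2].astype(np.float32)))
print((A[(abs(A[:,0]-.504)<.07)&(abs(A[:,1]-.09)<.03)&(A[:,2]>.06)&(A[:,2]<.09)]).mean(0))
E
```

```text
p 0.72 7953 std 0.0025654378575110724 axis in tool [ 0.0038 -0.2779  0.9606] centre in tool [-0.001  -0.0156 -0.005 ] slope deg 16.132447902734736
world axis [ 0.2791  0.96   -0.02  ] yaw-90 -16.211998092186477 slope -1.1455659672248895 centre [0.5009 0.0055 0.1519]
[0.502  0.0054 0.1356] [ 11.7653  36.9646 -38.3557 106.3186  40.7244  62.5232 -64.2182]
shift/40mm in tool axes now [-0.02  1.25  0.5 ] twist/5deg [ 0.06 -0.14 -0.02] shift in target axes [-0.01  1.25  0.49]
1960 [0.5169 0.0847 0.0712] ((0.5170116424560547, 0.08504173159599304), (0.0078376280143857, 0.06413795053958893), 74.74552154541016)
[0.5168 0.0854 0.0698]
```

View pics/w5.png

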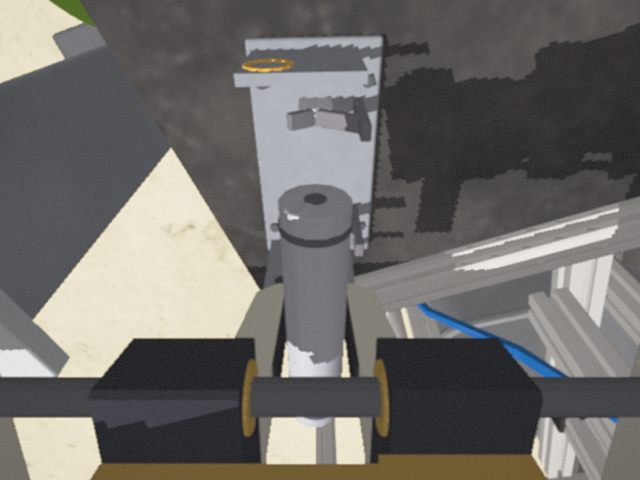

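Call:
{"api": "move_arm", "payload": {"twist": [[0.16,-0.14,0],[0,0,0],[0,0,0],[0,0,0],[0,0,0],[0,0,0],[0,0,0],[0,0,0]], "translation": [[0,0,0],[0,0.25,0.1],[0,0.25,0.1],[0,0.25,0.1],[0,0.25,0.1],[0,0.25,0.09],[0,0,0],[0,0,0]], "claw": [0.1,0.1,0.1,0.1,0.1,0.1,0.1,0.1]}}

```text
clock: 14.47
position: [0.5056, 0.0178, 0.0825]
orientation: [[0.967, -0.071, 0.243], [-0.253, -0.269, 0.929], [-0.001, -0.961, -0.278]]
contact_force: [-0.6, 0.5, -2.3]
gripper_width: 0.0252
```

Call:
{"api": "move_arm", "payload": {"twist": [[0,0,0],[0,0,0],[0,0,0]], "translation": [[0,0,0],[0,0,0],[0,0,0]], "claw": [0.1,0.1,0.1]}}

```text
clock: 14.72
position: [0.5066, 0.0177, 0.084]
orientation: [[0.967, -0.068, 0.245], [-0.254, -0.268, 0.929], [0.002, -0.961, -0.277]]
contact_force: [0.7, -0.9, -3.8]
gripper_width: 0.025
```

```bash
python3 - <<'E'
from look import *; from plan import *
a,m,st,s=shaftfit(); print(st['position'],st['contact_force'])
R2=down(CY)@Ro.from_euler('x',-16.5,degrees=True).as_matrix(); delta(st,SEAT+.019*R2[:,1],R2)
# gap between shaft end and plate inner face, in cradle frame, from the depth image
C=down(CY); x,y=C[:,0],C[:,2]; A=cloud(s)-SEAT; X,Y,Zz=A@x,A@y,A[:,2]
pl=(abs(X+6e-3)<.03)&(Y>.06)&(Y<.085)&(abs(Zz-.0215)<.002); print('plate Y',np.percentile(Y[pl],[3,50,97]),'X',np.percentile(X[pl],[1,99]))
r=viewer.cut_out('shaft','wrist')[0]['pixels']; B=cloud(s,r)-SEAT; k=(abs(B[:,2]-.05)<.02)&(abs(B@x)<.03); print('shaft end Y',np.percentile((B@y)[k],[95,98,99.5]),'X',np.percentile((B@x)[k],[1,50,99]),'Z top',np.percentile(B[k,2],[50,95]))
E
```

```text
p 0.63 8502 std 0.002500104252597179 axis in tool [-0.0005 -0.288   0.9576] centre in tool [-0.0006 -0.0185 -0.0003] slope deg 16.73565441256812
world axis [0.2533 0.9673 0.0116] yaw-90 -14.67431000655489 slope 0.6671849811844689 centre [0.5071 0.0225 0.1018]
[0.5065 0.0176 0.084 ] [-0.1937 -0.8137 -3.5139]
shift/40mm in tool axes now [-0.05  1.31  0.15] twist/5deg [-0.09  0.11  0.06] shift in target axes [-0.04  1.31  0.16]
plate Y [0.0677 0.0709 0.0737] X [-0.0355  0.0233]
shaft end Y [0.0677 0.0679 0.0682] X [-0.0114  0.0006  0.0127] Z top [0.063  0.0656]
```

Call:
{"api": "move_arm", "payload": {"twist": [[-0.09,0.11,0.06],[0,0,0],[0,0,0],[0,0,0],[0,0,0],[0,0,0],[0,0,0],[0,0,0],[0,0,0],[0,0,0],[0,0,0]], "translation": [[-0.03,0.03,-0.11],[0,0.03,-0.11],[0,0,0],[0,0.18,0.054],[0,0.18,0.054],[0,0.18,0.054],[0,0.18,0.054],[0,0.18,0.054],[0,0.18,0.054],[0,0,0],[0,0,0]], "claw": [0.1,0.1,0.1,0.1,0.1,0.1,0.1,0.1,0.1,0.1,0.1]}}

```text
clock: 15.78
position: [0.5023, 0.0093, 0.0379]
orientation: [[0.965, -0.077, 0.252], [-0.264, -0.275, 0.925], [-0.002, -0.958, -0.285]]
contact_force: [-0.2, -0.1, -3.3]
gripper_width: 0.0255
```

```bash
python3 - <<'E'
from look import *; from plan import *
a,m,st,s=shaftfit(); print(st['position'],st['contact_force'])
w=st['position']+st['orientation']@np.array([0,-.0187,0.0005])-SEAT; C=down(CY); print('shaft centre rel seat X Y Z',w@C[:,0],w@C[:,2],w[2])
R2=down(CY)@Ro.from_euler('x',-16.6,degrees=True).as_matrix(); delta(st,SEAT+.019*R2[:,1],R2)
E
```

```text
Traceback (most recent call last):
  File "plan.py", line 12, in shaftfit
    P=(cloud(s,r[0]['pixels'])-st['position'])@st['orientation']
               ~^^^
IndexError: list index out of range
```

Call:
{"api": "move_arm", "payload": {"twist": [[0,0,0],[0,0,0],[0,0,0],[0,0,0],[0,0,0],[0,0,0]], "translation": [[0,0.03,0.009],[0,0.03,0.009],[0,0.03,0.009],[0,0.02,0.006],[0,0,0],[0,0,0]], "claw": [0.1,0.1,0.1,0.1,0.1,0.1]}}

```text
clock: 16.38
position: [0.5026, 0.0092, 0.034]
orientation: [[0.965, -0.076, 0.253], [-0.264, -0.274, 0.925], [-0.001, -0.959, -0.285]]
contact_force: [0.1, -0.2, -4.0]
gripper_width: 0.0247
```

Call:
{"api": "move_arm", "payload": {"twist": [[0,0,0],[0,0,0],[0,0,0],[0,0,0]], "translation": [[0,0.02,0.006],[0,0.02,0.006],[0,0,0],[0,0,0]], "claw": [0.1,0.1,0.1,0.1]}}

```text
clock: 16.72
position: [0.5026, 0.0092, 0.0323]
orientation: [[0.965, -0.076, 0.253], [-0.264, -0.274, 0.925], [-0.001, -0.959, -0.285]]
contact_force: [-0.2, 0.2, -4.3]
gripper_width: 0.0251
```

Call:
{"api": "move_arm", "payload": {"twist": [[0,0,0],[0,0,0],[0,0,0],[0,0,0]], "translation": [[0,0.02,0.006],[0,0.02,0.006],[0,0,0],[0,0,0]], "claw": [0.1,0.1,0.1,0.1]}}

```text
clock: 17.05
position: [0.5031, 0.0092, 0.0313]
orientation: [[0.965, -0.075, 0.253], [-0.264, -0.275, 0.925], [0.0, -0.958, -0.285]]
contact_force: [0.2, -0.1, 4.3]
gripper_width: 0.0251
```

Call:
{"api": "move_arm", "payload": {"twist": [[0,0,0],[0,0,0],[0,0,0]], "translation": [[0,0.02,0.006],[0,0,0],[0,0,0]], "claw": [0.1,0.1,0.1]}}

```text
clock: 17.3
position: [0.5032, 0.0091, 0.0313]
orientation: [[0.965, -0.075, 0.253], [-0.264, -0.276, 0.924], [0.001, -0.958, -0.286]]
contact_force: [-1.7, -0.3, 9.7]
gripper_width: 0.025
```

Call:
{"api": "move_arm", "payload": {"twist": [[0,0,0],[0,0,0],[0,0,0],[0,0,0],[0,0,0],[0,0,0],[0,0,0],[0,0,0],[0,0,0],[0,0,0],[0,0,0],[0,0,0]], "translation": [[0,0,0],[0,0,0],[0,0,0],[0,0,0],[0,0,0],[0,0,0],[0,0,0],[0,0,0],[0,0,0],[0,0,0],[0,0,0],[0,0,0]], "claw": [0.3,0.33,0.36,0.4,0.45,0.5,0.55,0.6,0.6,0.6,0.6,0.6]}}

```text
clock: 18.3
position: [0.5027, 0.0093, 0.0298]
orientation: [[0.965, -0.076, 0.253], [-0.264, -0.274, 0.925], [-0.001, -0.959, -0.285]]
contact_force: [0.5, 0.2, 0.8]
gripper_width: 0.0559
```

```bash
python3 - <<'E'
from look import *
s=viewer.snapshot('wrist'); save(s,'w6.png'); s=viewer.snapshot('top'); 
cv2.imwrite('pics/t6.png',cv2.hconcat([cv2.imread('pics/w6.png')[::2,::2],cv2.resize(s['image'][230:390,320:520,::-1],(320,240))]))
print(robot.get_state()['contact_force'])
E
```

```text
[ 0.1811 -0.3422 -0.4161]
```

View pics/t6.png

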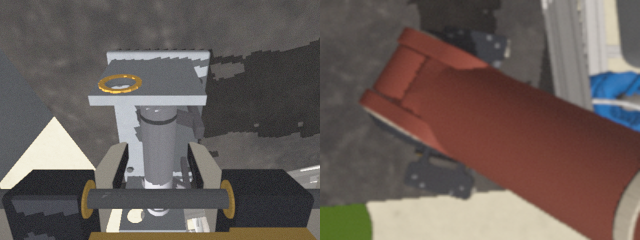

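Call:
{"api": "move_arm", "payload": {"twist": [[0,0,0],[0,0,0],[0,0,0],[0,0,0],[0,0,0],[0,0,0],[0,0,0],[0.85,0,0],[0.85,0,0],[0.85,0,0],[0.8,0,0],[0,0,0]], "translation": [[0,-0.2,-0.06],[0,-0.4,-0.12],[0,-0.8,-0.23],[0,-0.9,-0.27],[0,-0.9,-0.27],[0,-0.9,-0.27],[0,-0.9,-0.27],[0,0,0],[0,0,0],[0,0,0],[0,0,0],[0,0,0]], "claw": [0.6,0.6,0.6,0.6,0.6,0.6,0.6,0.6,0.6,0.6,0.6,0.6]}}

```text
clock: 19.4
position: [0.5021, 0.0049, 0.2387]
orientation: [[0.963, -0.0, 0.27], [-0.27, 0.002, 0.963], [-0.001, -1.0, 0.002]]
contact_force: [-0.8, -0.5, 1.1]
gripper_width: 0.0559
```

Call:
{"api": "move_arm", "payload": {"twist": [[0,-1,0],[0,-1,0],[0,-1,0],[0,-1,0],[0,-1,0],[0,-1,0],[0,-1,0],[0,-1,0],[0,-1,0],[0,-1,0],[0,-1,0],[0,-1,0]], "translation": [[0,0,0.4],[0,0,0.4],[0,0,0.4],[0,0,0.4],[0,0,0.4],[0,0,0.4],[0,0,0],[0,0,0],[0,0,0],[0,0,0],[0,0,0],[0,0,0]], "claw": [0.6,0.6,0.6,0.6,0.6,0.6,0.6,0.6,0.6,0.6,0.6,0.6]}}

```text
clock: 20.4
position: [0.5071, 0.1047, 0.2391]
orientation: [[0.707, 0.0, -0.708], [0.708, 0.002, 0.707], [0.002, -1.0, 0.001]]
contact_force: [-0.7, 0.3, -0.9]
gripper_width: 0.0559
```

Call:
{"api": "move_arm", "payload": {"twist": [[0,-1,0],[0,-1,0],[0,-1,0],[0,-1,0],[0,-1,0],[0,-1,0],[0,-1,0],[0,-1,0],[0,-1,0],[0,-1,0],[0,-1,0],[0,0,0]], "translation": [[0,0,0],[0,0,0],[0,0,0],[0,0,0],[0,0,0],[0,0,0],[0,0,0],[0,0,0],[0,0,0],[0,0,0],[0,0,0],[0,0,0]], "claw": [0.6,0.6,0.6,0.6,0.6,0.6,0.6,0.6,0.6,0.6,0.6,0.6]}}

```text
clock: 21.4
position: [0.5072, 0.1045, 0.239]
orientation: [[-0.171, -0.0, -0.985], [0.985, 0.003, -0.171], [0.002, -1.0, -0.0]]
contact_force: [0.4, 0.7, 0.6]
gripper_width: 0.0559
```

```bash
python3 - <<'E'
from look import *; from plan import *
st=robot.get_state(); print(st['position'],st['joint_positions'],st['orientation'])
delta(st,[.43,.22,.28],down(100))
# shaft check with top camera
for n in ['top','side']:
    s=viewer.snapshot(n); r=viewer.landmark_of('shaft_center',n); print(n,[(round(q['p'],2),atz(s,q['position'],.05)) for q in r[:2]])
E
```

```text
[0.5072 0.1045 0.239 ] [ 29.2556  39.9964 -74.6554 100.4076  40.5301  72.0817  44.1517] [[-0.1711 -0.     -0.9853]
 [ 0.9852  0.0025 -0.1711]
 [ 0.0025 -1.     -0.0004]]
shift/40mm in tool axes now [ 3.18 -1.02  1.41] twist/5deg [ 0.   -0.03  0.03] shift in target axes [ 3.18 -1.03  1.4 ]
top []
side [(0.67, array([0.4988, 0.0177, 0.05  ]))]
```

Call:
{"api": "move_arm", "payload": {"twist": [[0,0,0],[0,0,0],[0,0,0],[0,0,0],[0,0,0],[0,0,0]], "translation": [[0.6,-0.2,0.28],[0.65,-0.2,0.28],[0.65,-0.2,0.28],[0.65,-0.2,0.28],[0.63,-0.2,0.28],[0,0,0]], "claw": [0.6,0.6,0.6,0.6,0.6,0.6]}}

```text
clock: 22.1
position: [0.4269, 0.2258, 0.2822]
orientation: [[-0.177, 0.003, -0.984], [0.984, 0.008, -0.177], [0.008, -1.0, -0.004]]
contact_force: [-0.6, 0.9, 0.1]
gripper_width: 0.0557
```

Call:
{"api": "move_arm", "payload": {"twist": [[0,0,0],[0,0,0]], "translation": [[0,0,0],[0,0,0]], "claw": [0.6,0.6]}}

```text
clock: 22.27
position: [0.4312, 0.219, 0.2791]
orientation: [[-0.167, 0.0, -0.986], [0.986, 0.002, -0.167], [0.002, -1.0, -0.001]]
contact_force: [0.2, 0.1, -0.1]
gripper_width: 0.0558
```

```bash
cat > ck.py <<'E'
from look import *; from plan import *
s=look('wrist',['chock_grip','chock_tip'],'w7.png')
r=viewer.cut_out('chock','wrist'); m=r[0]['pixels']; P=cloud(s,m); P=P[(P[:,2]>.003)&(P[:,2]<.03)]
q=P[:,:2].astype(np.float32); l=cv2.fitLine(q,cv2.DIST_HUBER,0,.01,.01).ravel(); d=l[:2]*np.sign(l[0]); t=(q-l[2:])@d; print('p',r[0]['p'],'yaw',np.degrees(np.arctan2(d[1],d[0])),'ends',l[2:]+d*t.min(),l[2:]+d*t.max(),t.max()-t.min(),'grip',l[2:]+d*(t.min()+.025))
g=q[t<t.min()+.05]; print('rect grip',cv2.minAreaRect(g)); z=P[t<t.min()+.05,2]; print('z',np.median(z))
st=robot.get_state(); print(st['position'],st['joint_positions'])
E
python3 ck.py
```

```text
chock_grip 0.78 [323. 225.] [0.4663 0.2344 0.01  ]
chock_tip 0.65 [320. 367.] [0.6574 0.2632 0.01  ]
p 0.87 yaw 9.857993 ends [0.4426 0.2308] [0.6543 0.2676] 0.21486372 grip [0.4672 0.2351]
rect grip ((0.4671565592288971, 0.23505699634552002), (0.049839843064546585, 0.019828341901302338), 9.781498908996582)
z 0.019369960426430098
[0.4315 0.2185 0.2787] [ 17.4571  32.9081 -74.7038 101.6609  33.3171  71.7937  33.5054]
```

View pics/w7.png

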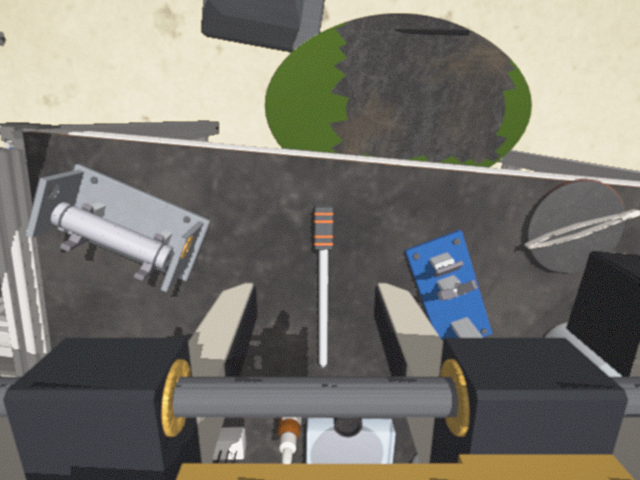

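```bash
python3 - <<'E'
from look import *; from plan import *
delta(robot.get_state(),[.4670,.2349,.05],down(99.8))
E
```

```text
shift/40mm in tool axes now [ 0.24  5.72 -0.95] twist/5deg [-0.01 -0.05  0.04] shift in target axes [ 0.25  5.72 -0.95]
```

Call:
{"api": "move_arm", "payload": {"twist": [[0,-0.05,0.04],[0,0,0],[0,0,0],[0,0,0],[0,0,0],[0,0,0],[0,0,0],[0,0,0],[0,0,0],[0,0,0]], "translation": [[0.12,0,-0.45],[0.13,0,-0.5],[0,0.8,0],[0,0.8,0],[0,0.8,0],[0,0.8,0],[0,0.8,0],[0,0.8,0],[0,0.8,0],[0,0,0]], "claw": [0.7,0.7,0.7,0.7,0.7,0.7,0.7,0.7,0.7,0.7]}}

```text
clock: 23.3
position: [0.4644, 0.232, 0.0496]
orientation: [[-0.171, -0.009, -0.985], [0.985, -0.007, -0.171], [-0.005, -1.0, 0.01]]
contact_force: [-0.6, -0.8, -0.4]
gripper_width: 0.0649
```

Call:
{"api": "move_arm", "payload": {"twist": [[0,0,0],[0,0,0]], "translation": [[0,0,0],[0,0,0]], "claw": [0.7,0.7]}}

```text
clock: 23.47
position: [0.4675, 0.2368, 0.0567]
orientation: [[-0.172, 0.002, -0.985], [0.985, 0.002, -0.172], [0.002, -1.0, -0.002]]
contact_force: [-0.1, 0.2, 0.3]
gripper_width: 0.0656
```

```bash
python3 - <<'E'
from look import *; from plan import *
st=robot.get_state(); print(st['position'],st['joint_positions'])
delta(st,[.4670,.2349,.005],down(99.8))
E
```

```text
[0.4675 0.2368 0.0567] [  4.9979  49.9035 -57.4945 110.9907  54.9702  51.9378  18.3967]
shift/40mm in tool axes now [-0.05  1.29  0.02] twist/5deg [0.03 0.02 0.02] shift in target axes [-0.05  1.29  0.02]
```

Call:
{"api": "move_arm", "payload": {"twist": [[0,0,0],[0,0,0],[0,0,0],[0,0,0],[0,0,0],[0,0,0],[0,0,0],[0,0,0],[0,0,0],[0,0,0],[0,0,0],[0,0,0]], "translation": [[-0.05,0.3,0.02],[0,0.3,0],[0,0.3,0],[0,0.2,0],[0,0.15,0],[0,0,0],[0,0,0],[0,0,0],[0,0,0],[0,0,0],[0,0,0],[0,0,0]], "claw": [0.7,0.7,0.7,0.7,0.7,0.7,0.7,0.5,0.3,0.2,0.1,0.1], "squeeze": 25}}

```text
clock: 24.47
position: [0.4664, 0.2341, 0.0056]
orientation: [[-0.173, 0.001, -0.985], [0.985, 0.001, -0.173], [0.0, -1.0, -0.001]]
contact_force: [0.4, 0.4, 0.6]
gripper_width: 0.0366
```

Call:
{"api": "move_arm", "payload": {"twist": [[0,0,0],[0,0,0],[0,0,0],[0,0,0],[0,0,0],[0,0,0]], "translation": [[0,0,0],[0,0,0],[0,0,0],[0,0,0],[0,0,0],[0,0,0]], "claw": [0.1,0.1,0.1,0.1,0.1,0.1], "squeeze": 40}}

```text
clock: 24.97
position: [0.4662, 0.2342, 0.0054]
orientation: [[-0.173, 0.001, -0.985], [0.985, 0.001, -0.173], [0.001, -1.0, -0.001]]
contact_force: [-0.4, -0.5, 0.3]
gripper_width: 0.0193
```

Call:
{"api": "move_arm", "payload": {"twist": [[0,0,0],[0,0,0],[0,0,0],[0,0,0],[0,0,0],[0,0,0],[0,1,0],[0,1,0],[0,1,0],[0,1,0],[0,1,0],[0,1,0]], "translation": [[0,-0.3,0],[0,-0.7,0],[0,-0.9,0],[0,-0.9,0],[0,-0.9,0],[0,-0.5,0],[0,0,-0.3],[0,0,-0.3],[0,0,-0.3],[0,0,-0.3],[0,0,-0.3],[0,0,-0.3]], "claw": [0.1,0.1,0.1,0.1,0.1,0.1,0.1,0.1,0.1,0.1,0.1,0.1]}}

```text
clock: 25.97
position: [0.5372, 0.2301, 0.1725]
orientation: [[0.347, -0.001, -0.938], [0.938, -0.001, 0.347], [-0.001, -1.0, 0.001]]
contact_force: [0.2, 0.5, -2.9]
gripper_width: 0.0196
```

Call:
{"api": "move_arm", "payload": {"twist": [[0,1,0],[0,1,0],[0,1,0],[0,1,0],[0,1,0],[0,1,0],[0,1,0],[0,1,0],[0,1,0],[0,1,0],[0,1,0],[0,1,0]], "translation": [[0,0,0],[0,0,0],[0,0,0],[0,0,0],[0,0,0],[0,0,0],[0,0,0],[0,0,0],[0,0,0],[0,0,0],[0,0,0],[0,0,0]], "claw": [0.1,0.1,0.1,0.1,0.1,0.1,0.1,0.1,0.1,0.1,0.1,0.1]}}

```text
clock: 26.97
position: [0.5365, 0.2301, 0.1725]
orientation: [[0.986, -0.001, -0.169], [0.169, -0.001, 0.986], [-0.002, -1.0, -0.001]]
contact_force: [-0.7, -0.5, -1.2]
gripper_width: 0.0194
```

```bash
cat >> plan.py <<'E'
C=down(CY); X,Y=C[:,0],C[:,2]
EL=SEAT-.023*X+.074*Y+[0,0,.006]; ER=EL-.148*Y
GRIP=np.array([0,-.0046,-.001])
def tcp_for(Yout,R,dz=0): # TCP so that the grip centre is Yout outside left plate
    return EL+Yout*Y+[0,0,dz]-R@GRIP
E
python3 - <<'E'
from look import *; from plan import *
st=robot.get_state(); print(st['position'],st['orientation'],st['joint_positions'],st['contact_force'],st['gripper_width']); print(EL,ER)
delta(st,tcp_for(.216,C,.06),C)
E
```

```text
[0.5365 0.2301 0.1725] [[ 0.9857 -0.0014 -0.1686]
 [ 0.1686 -0.001   0.9857]
 [-0.0016 -1.     -0.0008]] [ -0.805   37.3383 -40.8325  95.4844  27.9138  57.9014 -41.3569] [-0.6927 -0.5218 -1.1824] 0.019415961044023315
[0.5013 0.0922 0.056 ] [ 0.4623 -0.0505  0.056 ]
shift/40mm in tool axes now [0.85 1.52 1.67] twist/5deg [ 0.01  5.   -0.02] shift in target axes [0.06 1.53 1.87]
```

Call:
{"api": "move_arm", "payload": {"twist": [[0,1,0],[0,1,0],[0,1,0],[0,1,0],[0,1,0],[0,0,0],[0,0,0],[0,0,0],[0,0,0],[0,0,0],[0,0,0],[0,0,0]], "translation": [[0,0,0],[0,0,0],[0,0,0],[0,0,0],[0,0,0],[0.06,0,0.4],[0,0,0.75],[0,0.5,0.72],[0,0.6,0],[0,0.4,0],[0,0,0],[0,0,0]], "claw": [0.1,0.1,0.1,0.1,0.1,0.1,0.1,0.1,0.1,0.1,0.1,0.1]}}

```text
clock: 27.97
position: [0.5582, 0.3013, 0.1119]
orientation: [[0.966, -0.003, 0.26], [-0.26, -0.002, 0.966], [-0.002, -1.0, -0.003]]
contact_force: [-0.7, -0.3, -2.1]
gripper_width: 0.0194
```

```bash
cat > rod.py <<'E'
from look import *; from plan import *
import sys
st=robot.get_state(); R=st['orientation']; print(st['position'],st['contact_force'],st['joint_positions'])
g=st['position']+R@GRIP; tip=g-.191*R[:,2]; f=lambda q:((q-EL)@X,(q-EL)@Y,(q-EL)[2])
print('model: grip',np.round(f(g),4),'tip',np.round(f(tip),4),'in eyelet_left frame')
delta(st,tcp_for(float(sys.argv[1]),C,float(sys.argv[2])),C)
if len(sys.argv)>3:
  for n in ['side','top']:
    s=viewer.snapshot(n); save(s,n+sys.argv[3]+'.png')
    Rc,t=cam(s); pj=lambda q:cv2.projectPoints(np.array([q]),np.array(s['rvec'],float),t,np.array([[s['fx'],0,s['cx']],[0,s['fy'],s['cy']],[0,0,1.]]),None)[0].ravel()
    print(n,'proj tip',pj(tip),'grip',pj(g),'EL',pj(EL))
    for k in ['chock_tip','chock_grip','eyelet_left','eyelet_right','shaft_center']:
      print(k,[(round(q['p'],2),np.round(q['position'],1)) for q in viewer.landmark_of(k,n)[:2]])
    r=viewer.cut_out('chock',n)
    if r:
      P=cloud(s,r[0]['pixels']); P=P[(P[:,2]>.03)]
      a=np.array([f(q) for q in P]); a=a[(abs(a[:,0])<.03)&(a[:,1]>-.2)&(a[:,1]<.4)]
      for lo in np.arange(-.18,.3,.03):
        k=(a[:,1]>lo)&(a[:,1]<lo+.03)
        if k.sum()>5: print('  Y %.3f n%d X %.4f Z %.4f top %.4f'%(lo+.015,k.sum(),np.median(a[k,0]),np.median(a[k,2]),np.percentile(a[k,2],90)))
      if len(a): print('  Ymin',np.percentile(a[:,1],1))
E
python3 rod.py .216 0.06 8; python3 -c "
import cv2
s=cv2.imread('pics/side8.png')[80:320,180:500];t=cv2.imread('pics/top8.png')[180:420,220:540]
cv2.imwrite('pics/c8.png',cv2.resize(cv2.hconcat([s,t]),(800,300),interpolation=cv2.INTER_CUBIC))"
```

```text
[0.5582 0.3013 0.1119] [-0.6743 -0.2932 -2.0918] [-12.5486  43.5166 -31.3604  90.4077  26.3697  53.8015 -67.8393]
model: grip [-0.0003  0.2157  0.0605] tip [0.0005 0.0247 0.061 ] in eyelet_left frame
shift/40mm in tool axes now [0.01 0.01 0.01] twist/5deg [ 0.03  0.05 -0.02] shift in target axes [0.01 0.01 0.01]
side proj tip [330.141  169.4389] grip [395.5197 233.4032] EL [322.4148 182.5139]
chock_tip [(0.76, array([326.8, 166.1])), (0.69, array([291.5, 170.4]))]
chock_grip [(0.93, array([393.4, 232.5]))]
eyelet_left [(0.95, array([322.2, 184.3]))]
eyelet_right [(0.9, array([283.6, 137.7])), (0.66, array([343.6, 333.1]))]
shaft_center [(0.89, array([292.5, 166.7]))]
  Y 0.015 n8 X 0.0005 Z 0.0610 top 0.0651
  Y 0.045 n72 X 0.0019 Z 0.0640 top 0.0658
  Y 0.075 n75 X 0.0014 Z 0.0638 top 0.0662
  Y 0.105 n45 X 0.0002 Z 0.0639 top 0.0665
  Y 0.225 n186 X -0.0008 Z 0.0689 top 0.0715
  Ymin 0.02877941187156587
top proj tip [359.66   305.8921] grip [254.97   278.9716] EL [370.4281 310.3961]
chock_tip [(0.55, array([362.9, 301.2]))]
chock_grip []
eyelet_left [(0.67, array([369.7, 310.3]))]
eyelet_right [(0.73, array([446. , 329.1]))]
shaft_center [(0.75, array([414.2, 306.3])), (0.68, array([361.3, 305.5]))]
  Y 0.015 n11 X 0.0005 Z 0.0652 top 0.0680
  Y 0.045 n95 X 0.0011 Z 0.0667 top 0.0685
  Y 0.075 n47 X 0.0021 Z 0.0665 top 0.0689
  Ymin 0.026563567584945776
```

View pics/c8.png

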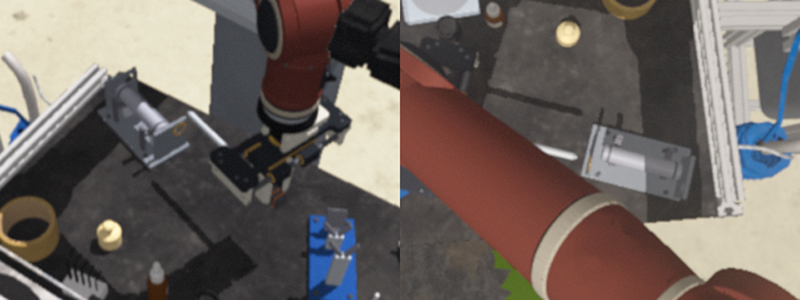

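Call:
{"api": "move_arm", "payload": {"twist": [[0.03,0.05,-0.02],[0,0,0],[0,0,0],[0,0,0],[0,0,0],[0,0,0],[0,0,0],[0,0,0],[0,0,0]], "translation": [[-0.02,0,0],[0,0.3,0],[0,0.3,0],[0,0.3,0],[0,0.3,0],[0,0.3,0],[0,0,0],[0,0,0],[0,0,0]], "claw": [0.1,0.1,0.1,0.1,0.1,0.1,0.1,0.1,0.1]}}

```text
clock: 29.42
position: [0.5587, 0.3031, 0.0535]
orientation: [[0.965, 0.003, 0.264], [-0.264, 0.003, 0.965], [0.002, -1.0, 0.004]]
contact_force: [0.1, 0.3, -1.4]
gripper_width: 0.02
```

```bash
python3 rod.py .216 0.0 9
```

```text
[0.5587 0.3031 0.0535] [ 0.1464  0.3339 -1.367 ] [-13.8438  47.4114 -29.0575  93.0317  29.2067  47.0267 -70.5145]
model: grip [-0.0003  0.2175  0.0021] tip [-0.0003  0.0265  0.0014] in eyelet_left frame
shift/40mm in tool axes now [ 0.01  0.05 -0.04] twist/5deg [-0.04 -0.    0.03] shift in target axes [ 0.01  0.05 -0.04]
side proj tip [330.4329 189.9668] grip [392.6429 252.6012] EL [322.4148 182.5139]
chock_tip [(0.93, array([329.9, 190.3]))]
chock_grip [(0.86, array([392.9, 255.2])), (0.31, array([284.6, 140.9]))]
eyelet_left [(0.96, array([322.3, 184.6]))]
eyelet_right [(0.63, array([281.6, 139.9]))]
shaft_center [(0.71, array([297.6, 168.2]))]
  Y 0.045 n60 X 0.0006 Z 0.0044 top 0.0068
  Y 0.075 n64 X 0.0009 Z 0.0044 top 0.0068
  Y 0.105 n52 X 0.0005 Z 0.0048 top 0.0075
  Y 0.225 n111 X 0.0006 Z 0.0114 top 0.0134
  Y 0.255 n31 X -0.0004 Z 0.0037 top 0.0130
  Ymin 0.03172940869568641
top proj tip [356.7172 306.957 ] grip [258.5488 281.2256] EL [370.4281 310.3961]
chock_tip [(0.52, array([357.5, 309.4]))]
chock_grip []
eyelet_left [(0.78, array([372.9, 310.4])), (0.26, array([412.4, 308.4]))]
eyelet_right [(0.96, array([448.3, 331.8]))]
shaft_center [(0.89, array([412.1, 310. ])), (0.19, array([409.4, 310. ]))]
```

Call:
{"api": "move_arm", "payload": {"twist": [[-0.04,0,0.03],[0,0,0],[0,0,0],[0,0,0],[0,0,0],[0,0,0],[0,0,0],[0,0,0],[0,0,0]], "translation": [[0,0.05,0],[0,0,0],[0,0,-0.25],[0,0,-0.25],[0,0,-0.25],[0,0,-0.25],[0,0,-0.2],[0,0,0],[0,0,0]], "claw": [0.1,0.1,0.1,0.1,0.1,0.1,0.1,0.1,0.1]}}

```text
clock: 30.87
position: [0.5461, 0.2555, 0.0516]
orientation: [[0.964, -0.0, 0.265], [-0.265, -0.0, 0.964], [0.0, -1.0, -0.0]]
contact_force: [-0.4, 0.3, -1.5]
gripper_width: 0.0192
```

```bash
python3 rod.py .095 0.0 | cat
```

```text
[0.5461 0.2555 0.0516] [-0.4182  0.2903 -1.488 ] [ -9.901   45.4492 -29.0053  98.5417  29.8985  43.9169 -69.0409]
model: grip [0.0001 0.1683 0.0002] tip [-0.0002 -0.0227  0.0002] in eyelet_left frame
shift/40mm in tool axes now [ 0.    0.01 -1.83] twist/5deg [ 0.   -0.02  0.  ] shift in target axes [-0.    0.   -1.83]
```

Call:
{"api": "move_arm", "payload": {"twist": [[0,-0.02,0],[0,0,0],[0,0,0],[0,0,0],[0,0,0],[0,0,0],[0,0,0],[0,0,0],[0,0,0],[0,0,0]], "translation": [[0,0,-0.2],[0,0,-0.33],[0,0,-0.33],[0,0,-0.33],[0,0,-0.33],[0,0,-0.33],[0,0,-0.33],[0,0,-0.33],[0,0,0],[0,0,0]], "claw": [0.1,0.1,0.1,0.1,0.1,0.1,0.1,0.1,0.1,0.1]}}

```text
clock: 31.7
position: [0.5196, 0.1585, 0.0515]
orientation: [[0.965, -0.0, 0.264], [-0.264, -0.0, 0.965], [-0.0, -1.0, -0.0]]
contact_force: [-0.2, 0.6, -2.1]
gripper_width: 0.0196
```

```bash
python3 rod.py .026 0.0 10; python3 -c "
import cv2
s=cv2.imread('pics/side10.png')[100:250,220:420];t=cv2.imread('pics/top10.png')[240:390,320:520]
cv2.imwrite('pics/c10.png',cv2.resize(cv2.hconcat([s,t]),(800,300),interpolation=cv2.INTER_CUBIC))"
```

```text
[0.5196 0.1585 0.0515] [-0.2398  0.5792 -2.0651] [ -0.8454  41.7102 -29.0459 108.4171  31.6291  38.0464 -64.5542]
model: grip [0.0001 0.0677 0.0001] tip [ 0.0001 -0.1233  0.0002] in eyelet_left frame
shift/40mm in tool axes now [-0.    0.   -1.04] twist/5deg [ 0. -0. -0.] shift in target axes [-0.    0.   -1.04]
side proj tip [287.8393 147.5167] grip [342.8282 203.1981] EL [322.4148 182.5139]
chock_tip [(0.84, array([286. , 149.1]))]
chock_grip [(0.65, array([340.4, 205.3]))]
eyelet_left [(0.17, array([292.9, 186.4]))]
eyelet_right [(0.84, array([282.7, 138.5])), (0.22, array([201.5, 269.9]))]
shaft_center [(0.66, array([296.3, 170.2]))]
  Y -0.105 n57 X 0.0008 Z 0.0033 top 0.0051
  Y -0.075 n57 X 0.0000 Z 0.0028 top 0.0056
  Y -0.045 n10 X -0.0005 Z 0.0043 top 0.0052
  Y 0.075 n134 X -0.0013 Z 0.0091 top 0.0119
  Y 0.105 n41 X -0.0024 Z 0.0013 top 0.0094
  Ymin -0.11834669920047876
top proj tip [434.5395 327.139 ] grip [335.482  301.1775] EL [370.4281 310.3961]
chock_tip [(0.44, array([259.1, 205.2]))]
chock_grip []
eyelet_left []
eyelet_right [(0.79, array([445.8, 327.1])), (0.27, array([258.4, 205.7]))]
shaft_center [(0.59, array([413.5, 306.2])), (0.16, array([401.4, 173.8]))]
```

View pics/c10.png

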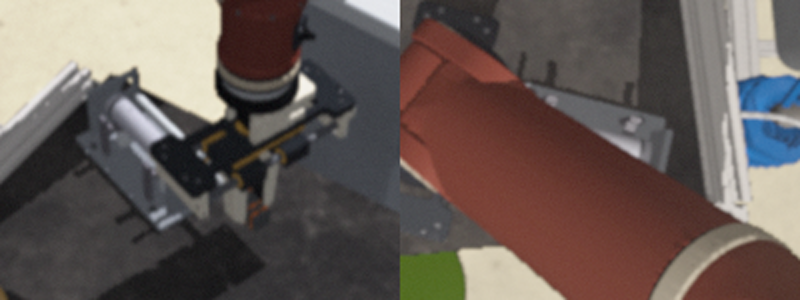

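Call:
{"api": "move_arm", "payload": {"twist": [[0,0,0],[0,0,0],[0,0,0],[0,0,0],[0,0,0],[0,0,0],[0,0,0],[0,0,0]], "translation": [[0,0,-0.15],[0,0,-0.15],[0,0,-0.15],[0,0,-0.15],[0,0,-0.15],[0,0,-0.15],[0,0,0],[0,0,0]], "claw": [0.1,0.1,0.1,0.1,0.1,0.1,0.1,0.1]}}

```text
clock: 33.07
position: [0.5101, 0.1242, 0.0515]
orientation: [[0.965, -0.0, 0.263], [-0.263, -0.0, 0.965], [-0.0, -1.0, -0.0]]
contact_force: [-0.4, 0.3, -1.9]
gripper_width: 0.0193
```

```bash
python3 rod.py .025 0.0
```

```text
[0.5101 0.1242 0.0515] [-0.3575  0.2729 -1.8548] [  2.6581  40.6349 -29.0586 111.3235  32.3164  36.2971 -62.4901]
model: grip [-0.      0.0322  0.0001] tip [ 0.0001 -0.1588  0.0002] in eyelet_left frame
shift/40mm in tool axes now [ 0.    0.   -0.18] twist/5deg [ 0.    0.01 -0.  ] shift in target axes [ 0.    0.   -0.18]
```

Both plates passed without contact. Last millimetres slowly until the grip meets the plate.

Call:
{"api": "move_arm", "payload": {"twist": [[0,0,0],[0,0,0],[0,0,0],[0,0,0],[0,0,0],[0,0,0]], "translation": [[0,0,-0.04],[0,0,-0.04],[0,0,-0.04],[0,0,-0.03],[0,0,0],[0,0,0]], "claw": [0.1,0.1,0.1,0.1,0.1,0.1]}}

```text
clock: 33.57
position: [0.5084, 0.119, 0.0515]
orientation: [[0.965, -0.0, 0.262], [-0.262, -0.0, 0.965], [-0.0, -1.0, -0.0]]
contact_force: [-0.4, -0.4, -2.0]
gripper_width: 0.0193
```

Call:
{"api": "move_arm", "payload": {"twist": [[0,0,0],[0,0,0],[0,0,0]], "translation": [[0,0,-0.025],[0,0,0],[0,0,0]], "claw": [0.1,0.1,0.1]}}

```text
clock: 33.82
position: [0.5084, 0.1187, 0.0516]
orientation: [[0.965, 0.0, 0.262], [-0.262, 0.001, 0.965], [-0.0, -1.0, 0.001]]
contact_force: [-0.6, 0.9, -3.0]
gripper_width: 0.0197
```

Call:
{"api": "move_arm", "payload": {"twist": [[0,0,0],[0,0,0],[0,0,0],[0,0,0],[0,0,0]], "translation": [[0,0,-0.03],[0,0,-0.03],[0,0,0],[0,0,0],[0,0,0]], "claw": [0.1,0.1,0.1,0.1,0.1]}}

```text
clock: 34.23
position: [0.5084, 0.1187, 0.0518]
orientation: [[0.965, 0.002, 0.261], [-0.261, 0.005, 0.965], [0.001, -1.0, 0.005]]
contact_force: [0.8, 5.5, -4.4]
gripper_width: 0.0195
```

Call:
{"api": "move_arm", "payload": {"twist": [[0,0,0],[0,0,0],[0,0,0],[0,0,0],[0,0,0]], "translation": [[0,0,0.05],[0,0.04,0],[0,0.04,0],[0,0,0],[0,0,0]], "claw": [0.1,0.1,0.1,0.1,0.1]}}

```text
clock: 34.65
position: [0.5088, 0.1185, 0.0485]
orientation: [[0.965, 0.001, 0.262], [-0.262, 0.001, 0.965], [0.001, -1.0, 0.002]]
contact_force: [2.1, 5.5, -2.3]
gripper_width: 0.0195
```

```bash
python3 rod.py .025 -0.003
```

```text
[0.5088 0.1185 0.0485] [ 2.1083  5.5249 -2.2651] [  3.169   40.7115 -28.844  111.9346  32.7136  35.4948 -62.2578]
model: grip [ 0.0002  0.0263 -0.0029] tip [ 0.0006 -0.1647 -0.0032] in eyelet_left frame
shift/40mm in tool axes now [-0.01  0.   -0.03] twist/5deg [-0.02  0.02  0.01] shift in target axes [-0.01  0.   -0.03]
```

Seated and light contact only. Release slowly.

Call:
{"api": "move_arm", "payload": {"twist": [[0,0,0],[0,0,0],[0,0,0],[0,0,0],[0,0,0],[0,0,0],[0,0,0],[0,0,0],[0,0,0],[0,0,0],[0,0,0],[0,0,0]], "translation": [[0,0,0],[0,0,0],[0,0,0],[0,0,0],[0,0,0],[0,0,0],[0,0,0],[0,0,0],[0,0,0],[0,0,0],[0,0,0],[0,0,0]], "claw": [0.22,0.24,0.26,0.3,0.34,0.38,0.42,0.46,0.5,0.5,0.5,0.5], "squeeze": 10}}

```text
clock: 35.65
position: [0.5081, 0.1177, 0.0483]
orientation: [[0.965, -0.0, 0.262], [-0.262, -0.0, 0.965], [-0.0, -1.0, -0.0]]
contact_force: [0.6, 0.7, 0.2]
gripper_width: 0.0463
```

```bash
python3 rod.py .025 -0.003 11 | sed -n '4,16p'; python3 -c "
import cv2
s=cv2.imread('pics/side11.png')[100:250,220:420]
cv2.imwrite('pics/c11.png',cv2.resize(s,(800,600),interpolation=cv2.INTER_CUBIC))"
```

```text
side proj tip [276.7549 137.3289] grip [329.9755 191.0843] EL [322.4148 182.5139]
chock_tip [(0.72, array([277.3, 134.5]))]
chock_grip [(0.8, array([332.2, 192.3])), (0.35, array([295.1, 183.7]))]
eyelet_left [(0.58, array([323.6, 182.2]))]
eyelet_right [(0.89, array([284.4, 139.5]))]
shaft_center [(0.71, array([294.7, 164.8]))]
  Y -0.165 n9 X -0.0021 Z 0.0075 top 0.0089
  Y -0.135 n22 X -0.0003 Z 0.0066 top 0.0092
  Y -0.105 n50 X -0.0006 Z 0.0054 top 0.0083
  Y 0.015 n82 X 0.0006 Z 0.0028 top 0.0058
  Y 0.045 n156 X 0.0011 Z 0.0010 top 0.0050
  Ymin -0.16009965510498889
top proj tip [456.2955 332.8815] grip [357.2239 307.1087] EL [370.4281 310.3961]
```

Call:
{"api": "move_arm", "payload": {"twist": [[0,0,0],[0,0,0],[0,0,0],[0,0,0],[0,0,0],[0,0,0],[0,0,0],[0,0,0],[0,0,0],[0,0,0],[0,0,0],[0,0,0]], "translation": [[0,-0.2,0],[0,-0.4,0],[0,-0.7,0],[0,-0.9,0],[0,-0.9,0],[0,-0.9,0],[0,-0.9,0],[0,0,0.9],[0,0,0.9],[0,0,0.9],[0,0,0.9],[0,0,0]], "claw": [0.5,0.5,0.5,0.5,0.5,0.5,0.5,0.5,0.5,0.5,0.5,0.5]}}

```text
clock: 37.35
position: [0.5444, 0.2658, 0.245]
orientation: [[0.968, -0.001, 0.253], [-0.253, 0.008, 0.968], [-0.003, -1.0, 0.008]]
contact_force: [-0.4, 0.2, 0.8]
gripper_width: 0.0465
```

Call:
{"api": "move_arm", "payload": {"twist": [[0,0,0],[0,0,0],[0,0,0],[0,0,0],[0,0,0],[0,0,0]], "translation": [[0,0,0],[0,0,0],[0,0,0],[0,0,0],[0,0,0],[0,0,0]], "claw": [0.5,0.5,0.5,0.5,0.5,0.5]}}

```text
clock: 37.85
position: [0.5462, 0.2556, 0.2444]
orientation: [[0.965, -0.0, 0.264], [-0.264, -0.001, 0.965], [0.0, -1.0, -0.001]]
contact_force: [-0.7, -0.2, 0.4]
gripper_width: 0.046
```

```bash
python3 - <<'E'
from look import *; from plan import *
for n in ['side','top']:
    s=viewer.snapshot(n); save(s,n+'12.png')
    for k,z in [('shaft_center',.05),('chock_tip',.06),('chock_grip',.052)]:
        for q in viewer.landmark_of(k,n)[:1]:
            w=atz(s,q['position'],z); o=SEAT if k[0]=='s' else (ER if 'tip' in k else EL); print(n,k,round(q['p'],2),'X %.4f Y %.4f'%((w-o)@X,(w-o)@Y))
    for k in ['shaft','chock']:
        r=viewer.cut_out(k,n)
        if r:
            A=cloud(s,r[0]['pixels'])-SEAT; A=A[(abs(A@X)<.06)&(abs(A@Y)<.2)&(A[:,2]>-.03)]; print(k,len(A),'Y',np.percentile(A@Y,[1,99]),'X',np.percentile(A@X,[5,50,95]),'Z95',np.percentile(A[:,2],95))
    for k,w0 in [('weight',(.707,.120)),('tape',(.777,.017)),('loupe',(.721,.311))]:
        for q in viewer.landmark_of(k,n)[:1]: print(k,atz(s,q['position'],0)[:2]-w0)
print(robot.get_state()['position'])
a=cv2.imread('pics/side12.png')[90:240,210:410];b=cv2.imread('pics/top12.png')[240:390,320:520]
cv2.imwrite('pics/c12.png',cv2.resize(cv2.hconcat([a,b]),(800,300),interpolation=cv2.INTER_CUBIC))
E
```

```text
side shaft_center 0.81 X -0.0036 Y -0.0041
side chock_tip 0.6 X 0.0027 Y -0.0145
side chock_grip 0.71 X 0.0037 Y 0.0292
shaft 588 Y [-0.0578  0.0674] X [-0.0106  0.0036  0.0114] Z95 0.013939059590403239
chock 543 Y [-0.0663  0.1258] X [-0.0318 -0.0226 -0.0149] Z95 0.013693358069059915
weight [0.0026 0.0001]
tape [0.0062 0.0013]
loupe [0.0011 0.0037]
top shaft_center 0.72 X 0.2329 Y 0.1962
top chock_tip 0.32 X 0.0227 Y 0.0779
top chock_grip 0.71 X 0.0280 Y -0.0768
shaft 866 Y [-0.0592  0.0576] X [-0.0126 -0.0018  0.0101] Z95 0.014535534428826262
chock 523 Y [-0.0877  0.1   ] X [-0.0288 -0.0239 -0.0177] Z95 0.015397407400460748
weight [0.0022 0.0006]
tape [ 0.0018 -0.0047]
loupe [-0.0001  0.0026]
[0.5459 0.2567 0.2442]
```

View pics/c12.png

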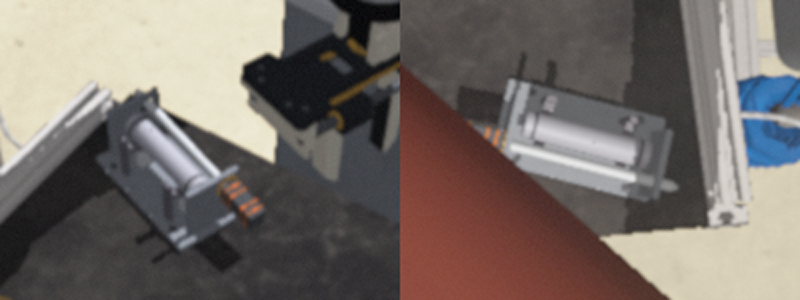

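```bash
python3 -c "
from cell import robot
print(robot.sign_off())"
```

```text
the job is handed in; nothing more can be done
None
```

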